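# Blank off the bench transfer port with a cam-arm coupler

## Task

Blank off the transfer port on the lab bench. Lift the steel adapter with the black square knob out of its green cradle, stand it upright (knob up) on the blue mat and let go of it; then take it afresh by the knob, put it fully home in the mouth of the coupler while both brass cam arms are still up, let go, and swing the two cam arms down together, neither one shut ahead of the other, until both lie flat against the coupler and lock it. Leave the bottle, beaker and jar where they stand.

Things in the scene. Friction and masses are not known exactly. Their poses are not given: they have to be found in the camera images.
- adapter_c (a point): Loose steel adapter, about 0.2 kg, 54 mm long; this point is its centre on its axis. z runs along it from spigot end to knob. From the flat spigot end: cylinder 32 mm in diameter, 20 mm long (3 mm chamfer), groove 23 mm in diameter, 14 mm long, then the knob. Spigot end face 27 mm along -z. Starts lying level in the cradle; stands stably on its spigot end.
- adapter_knob (a point): Centre of the adapter's black square knob (red dot on its end), 17 mm along +z from the adapter's centre; same axes. 32 x 32 mm (sides along x and y), 20 mm along z. In the cradle it overhangs, 46 mm above the bench, free on both sides and below.
- cradle: Green fixed cradle; foot 75 x 100 x 8 mm; origin under its middle, z up. The adapter lies along its y axis at 46 mm height, knob from y = 12 to 32 mm, spigot end at y = -22 mm, on 16 mm wide ribs between two upright cheeks (x = 17.5 to 23.5 mm either side, y = -24 to -14 mm, 40 mm high). Lift straight up to take it out.
- mat_top (a point): Centre of the top face of the blue mat on the bench, 110 x 110 mm, 4 mm thick, fixed; z up, x and y along its sides.
- coupler_mouth (a point): Centre of the mouth of the fixed upright coupler, at rim level, 100 mm above the bench; z up. Bore 35 mm in diameter, flared to 40 at the mouth, flat floor 33 mm below the rim; head 43 mm outside, 48 at the rim; foot 84 mm across. Adapter fully home: its centre 6 mm below this point, knob 1 to 21 mm above the rim. Two brass cam arms hinge at its +y and -y sides.
- cam_a_tip (a point): Tip of cam arm a, on the coupler's +y side. Hinge level along the coupler's x axis, 25 mm from the coupler's axis, 5 mm below the rim; arm 40 mm from hinge to tip, 12 mm wide (18 at the tip), 7 mm thick. Its cam enters the adapter's groove as the arm comes down, if the adapter is fully home.
- cam_b_tip (a point): Tip of cam arm b, on the coupler's -y side; the mirror image of arm a.
- cam_a (a joint): Swing of cam arm a, rad: 0 = tip up and outwards, 40 degrees above level; 0.70 = level, pointing outwards; 2.23 = hanging straight down against the coupler (locked, hard stop; the two shut arms measure 57 mm over their outsides). Stiff: it stays where it is left and takes about 0.1 N m to swing.
- cam_b (a joint): Swing of cam arm b (coupler's -y side), rad; same values as arm a.
- reagent_c (a point): Bystander: amber bottle with blue cap, 56 mm in diameter, 125 mm tall, loose; point 60 mm above its foot.
- beaker_c (a point): Bystander: glass beaker, 60 mm in diameter, 75 mm tall, loose; point 37 mm above its foot.
- jar_c (a point): Bystander: white jar with red lid, 60 mm in diameter, 80 mm tall, loose; point 40 mm above its foot.
There are look-alikes about, which are no part of the job. Of the things that look like the part that bears adapter_c, the largest one is meant. Of the things that look like the part that bears mat_top, the middle-sized one is meant.

How it is judged:
By the outcome, as a careful person would: the job done as asked, in the order asked, and still so for the second after the job is handed in, with the robot touching nothing.
It also fails if it takes over 72 s, if anything falls off the work surface, if the arm or the gripper's body presses on something with over 40 N, if the wrist force passes 120 N, or if a joint passes its speed limit or range.

## Robot

A 6-joint arm with a two-finger parallel gripper is mounted at the origin on the work surface. World frame = base frame: x ahead of the robot, y to its left, z up, the work surface at z = 0. Lengths are in mm, angles in rad, forces in N, time in s.
With the tool pointing down it reaches from about 400 to 925 mm from the base axis. Payload 12.5 kg.
Tool frame: the origin (TCP) lies on the centre line of the jaws, within the pads' length; the fingertips stand 19 mm ahead of it and the grasp point (between the pads) is the TCP; z points along the fingers, y is the direction in which the jaws open and shut (so a half turn about z gives the same grasp; the last joint's range is limited). The gripper opens to 95 mm and grips with 3 to 60 N. Pads are 20 mm wide; open, the fingers measure 119 mm over their backs; the gripper's body (75 mm by 180 mm) begins 59 mm behind the grasp point.
Start: joints at [-1.345, 0.491, 1.559, -0, 1.092, -0.106], TCP at [203.614, -590.92, 233.661] pointing down, gripper open.
Joint ranges: [-3.1, 3.1], [-0.84, 2.19], [0.05, 2.79], [-1.13, 4.28], [0.06, 2.93], [-2.69, 2.69]. Speed limits (rad/s): [2.22, 2.22, 2.79, 3.14, 3.14, 3.14].

## Interface

Orientations are given as a 3x3 rotation matrix whose columns are the frame's x, y, z axes.
In Python, from rig import status, optics, manip, nets gives the robot as it stands.
- The arm moves only by the tool drive_tool, never from a script. Its arguments are lists of equal length, an entry for each row: "linear": the shift along the tool's x, y, z in mm, a list of three; "turn": the turn, a rotation vector about the tool's x, y, z in rad, a list of three. In form: {"linear": [[x, y, z], ...], "turn": [[ax, ay, az], ...]}. A call has 1 to 10 rows; each row is the pose to reach, as a shift and turn from the pose measured when the call began, along the tool's axes at that moment; what a row does not reach only later rows make up. A row lasts 1/12 s, in which the tool goes at most 41.7 mm and 7.16 degrees, less where a joint would pass 70% of its speed; a pose out of reach is approached as far as the arm can. A call with a gripper value outside its range is refused whole. "jaw" is the opening, from 0 (shut) to 1 (fully open), set as the call begins (left out, the last holds). The fingers move at their own pace and stop on an object; "force" is the grip in N (left out, the last holds). Time passes only in rows, so rows that repeat a pose let the fingers close. It gives the time, the measured TCP pose, the force and the opening at its end, in the units of the state.
- status.state(): the state, without advancing time (a new reading comes with each control period).
- optics.camera(name): name is "side" or "top" or "wrist"; returns (picture, depth): 400x640x3 uint8, red, green, blue; 400x640 float32, mm along the optical axis (not along the pixel's ray), 0 where there is no reading.
- optics.get_calibration(name): a dict with "fx", "fy", "cx", "cy" (pixels), "R" (3x3) and "t" (3): a world point X has camera coordinates R X + t. Camera axes: x right, y down, z forward; pixel columns grow to the right and rows downward; lengths in mm; the calibration is good to about 2 mm. A picture is of the moment at which its call begins: read the wrist's pose just before it. get_calibration takes no time and is no camera call; for the wrist camera it gives the pose at the moment of the call.
- manip.sign_off(): hands the job in, once; it reports no verdict.
Trained networks look in the newest picture that a camera, given by its name, has taken for a name from the list of things; names that differ only in an ending like _2 or _b are one class to them, and where a whole thing is asked for, a point or a joint stands for the part that bears it (a point fixed in the world has none). Each returns a list of dicts, best first, with "confidence" (0 to 1); they miss things now and then, are a little off and sometimes report something else, mostly with a low value. They report only what shows in the picture. A call takes as long as a camera call. They do not tell look-alikes from the thing itself.
- nets.find_in(camera, query): "bbox" ([left, top, right, bottom] in pixels, round what is visible of it).
- nets.cut_out(camera, query): "pixels" (400x640 bool, what is visible of it) and "bbox" ([left, top, right, bottom] in pixels, round what is visible of it).
- nets.tip_of(camera, query): "position" ([column, row] in pixels: a listed point, or the origin of a listed thing).
The state is a dict: "t": time; "joint_pos": joint angles; "dq": joint speeds; "effort": joint torques, N m; "tcp_pos": TCP position; "tcp_rot": TCP orientation; "force": force on the tool from outside, world axes, zero at the start; "moment": the same for the moment, N m; "finger_gap": opening from 0.0 (shut) to 1.0 (fully open).
Only numpy, scipy, OpenCV 4.12 (cv2) and the standard library are available. Lean on these libraries where they do the work, as an engineer would, in place of code of your own. Each camera call takes 0.05 s, during which the arm holds its last target.

## Working session

There is one attempt and no reset: what is moved stays moved. The work goes in short steps, Python scripts to look and compute and a tool call to move; the robot and the scene stay as the last step left them, time stands still between calls to the robot, and variables do not carry over. Pictures are saved under pics/ and viewed, and the job is handed in when it is done.

Besides the shell and the picture viewer there is one more tool, called after "Emit:" as name(argument=value, ...) on one line, values as JSON. drive_tool: Moves the arm, as the interface text tells. Its arguments: {"type":"object","properties":{"linear":{"type":"array"},"turn":{"type":"array"},"jaw":{"type":"number"},"force":{"type":"number"}},"required":["linear","turn"]}

```bash
mkdir -p pics; ls; cat > h.py <<'E'
import numpy as np, cv2
from rig import status, optics, manip, nets
def snap(n,f):
    im,d=optics.camera(n); cv2.imwrite('pics/'+f,im[:,:,::-1]); np.save('pics/'+f+'.npy',d); return im,d
def w(n,u,v,d,cal=None):
    c=cal or optics.get_calibration(n); R=np.array(c['R']);t=np.array(c['t'])
    p=np.array([(u-c['cx'])/c['fx']*d,(v-c['cy'])/c['fy']*d,d]); return R.T@(p-t)
def cloud(n,d,cal=None):
    c=cal or optics.get_calibration(n); R=np.array(c['R']);t=np.array(c['t'])
    v,u=np.mgrid[:400,:640]; P=np.stack([(u-c['cx'])/c['fx']*d,(v-c['cy'])/c['fy']*d,d],-1)
    return (P-t)@R
E
python3 - <<'E'
from h import *
for n in ['top','side']:
    im,d=snap(n,n+'0.png'); P=cloud(n,d)
    for q in ['adapter_c','adapter_knob','cradle','mat_top','coupler_mouth','cam_a_tip','reagent_c','beaker_c','jar_c']:
        for r in nets.tip_of(n,q)[:4]:
            u,v=r['position']; dd=d[int(min(v,399)),int(min(u,639))]; print(n,q,round(r['confidence'],2),np.round([u,v]),np.round(w(n,u,v,dd)))
print(status.state())
E
```

```text
pics
top adapter_c 0.75 [219. 249.] [465. 232.  57.]
top adapter_c 0.73 [254. 198.] [574. 169.  23.]
top adapter_c 0.56 [277. 269.] [424. 118.  16.]
top adapter_knob 0.83 [210. 252.] [460. 248.  62.]
top adapter_knob 0.58 [255. 198.] [576. 168.  20.]
top adapter_knob 0.54 [275. 261.] [440. 123.  20.]
top cradle 0.67 [322. 119.] [728.  22.  91.]
top cradle 0.56 [224. 254.] [454. 222.  59.]
top mat_top 0.9 [334. 207.] [557.  -3.   4.]
top mat_top 0.68 [347. 306.] [344. -30.   3.]
top mat_top 0.66 [447. 289.] [ 379. -245.    1.]
top coupler_mouth 0.85 [460. 207.] [ 548. -260.   65.]
top cam_a_tip 0.64 [435. 207.] [ 543. -196.  121.]
top reagent_c 0.72 [324. 118.] [729.  17.  92.]
top beaker_c 0.59 [401. 124.] [ 745. -157.    2.]
top jar_c 0.77 [268. 130.] [709. 131.  82.]
side adapter_c 0.63 [314. 347.] [463. 238.  57.]
side adapter_c 0.6 [356. 312.] [428. 127.  15.]
side adapter_c 0.53 [271. 308.] [564. 177.  21.]
side adapter_c 0.37 [268. 173.] [ 727. -137.   64.]
side adapter_knob 0.91 [307. 359.] [464. 262.  62.]
side adapter_knob 0.86 [266. 303.] [576. 172.  23.]
side adapter_knob 
[... 608 characters left out ...]
e+00, -5.05696233e-06,
        1.09170101e+00, -1.05594491e-01]), 'dq': array([-0.00053458,  0.00092722, -0.00060619,  0.00062283, -0.00015476,
       -0.00109371]), 'effort': array([-1.60434342e-03, -6.12479711e+01, -2.58426744e+01,  6.92160730e-02,
        4.43696463e-02, -7.40896667e-06]), 'tcp_pos': array([ 203.6256201 , -590.89854961,  233.65649835]), 'tcp_rot': array([[ 9.45450606e-01,  3.25765487e-01,  1.13764268e-05],
       [ 3.25765487e-01, -9.45450603e-01, -6.94346132e-05],
       [-1.18635510e-05,  6.93530443e-05, -9.99999998e-01]]), 'force': array([-0.01107011,  0.07223334,  0.75378764]), 'moment': array([-0.00197623, -0.05503639, -0.01662554]), 'finger_gap': 1.0019021812563398}
```

View pictures.

View pics/top0.png

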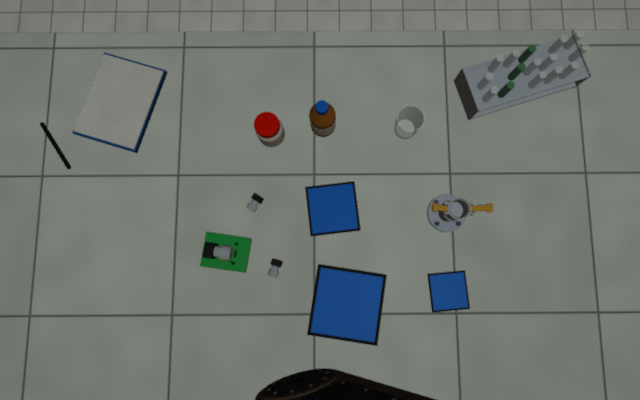

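View pics/side0.png

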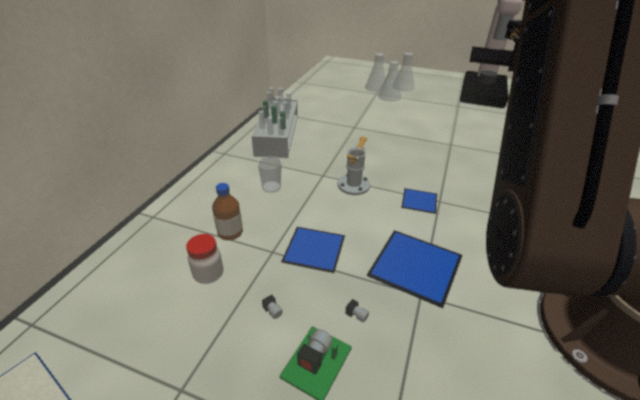

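```bash
python3 - <<'E'
from h import *
im=cv2.imread('pics/top0.png')[:,:,::-1].astype(int); d=np.load('pics/top0.png.npy'); P=cloud('top',d)
r,g,b=im[...,0],im[...,1],im[...,2]
def rect(m,zlo,zhi,name):
    m=m&(P[...,2]>zlo)&(P[...,2]<zhi); q=P[m][:,:2].astype(np.float32)
    print(name,m.sum(),cv2.minAreaRect(q),np.median(P[m][:,2]))
rg=np.zeros_like(r,bool); rg[225:280,190:260]=1
rect(rg&(g>r+40)&(g>b+40),-5,20,'cradle')
rg[:]=0; rg[175:245,300:365]=1
rect(rg&(b>r+40),-5,12,'mat')
rg[:]=0; rg[225:280,190:260]=1
rect(rg&(P[...,2]>50),50,90,'adapter')
rg[:]=0; rg[185:235,415:500]=1
rect(rg&(P[...,2]>3),3,15,'foot')
rect(rg&(P[...,2]>85)&(P[...,2]<103)&(abs(r-b)<25),85,103,'rim')
br=rg&(r>b+60)
ys,xs=np.where(br); Q=P[br]; print(Q.shape, np.percentile(Q,[2,50,98],axis=0).round(0))
for lo,hi in((415,460),(460,500)):
    k=(xs>=lo)&(xs<hi); print(lo,Q[k].mean(0),Q[k][Q[k][:,2]>105].mean(0), Q[k][:,2].max())
v=cv2.resize(im[180:290,190:510].astype(np.uint8),None,fx=2.5,fy=2.5,interpolation=cv2.INTER_CUBIC)
cv2.imwrite('pics/c1.png',v[:,:,::-1])
E
```

```text
cradle 1001 ((460.34014892578125, 232.04026794433594), (98.87355041503906, 72.57299041748047), 81.28634643554688) 7.220762432405869
mat 2126 ((554.744384765625, 0.6237068176269531), (102.35807037353516, 102.04109954833984), 6.76885461807251) 3.387981711989479
adapter 383 ((462.4420471191406, 236.1494598388672), (54.408355712890625, 31.602325439453125), 82.88749694824219) 59.233051739332815
foot 571 ((549.7714233398438, -279.91839599609375), (167.8795623779297, 97.85274505615234), 87.26815032958984) 8.991593289703813
rim 282 ((543.499267578125, -248.5449676513672), (59.38804244995117, 45.7854118347168), 87.8276138305664) 97.98771477429727
(211, 3) [[ 536. -308.   97.]
 [ 542. -279.  106.]
 [ 549. -193.  121.]]
415 [ 542.54622902 -205.69156092  111.87795104] [ 542.39190837 -202.08074242  114.53434098] 121.54080526083962
460 [ 542.13461093 -293.37033146  104.30296266] [ 542.24299241 -302.05219323  107.67207092] 111.45083428780607
```

View pics/c1.png

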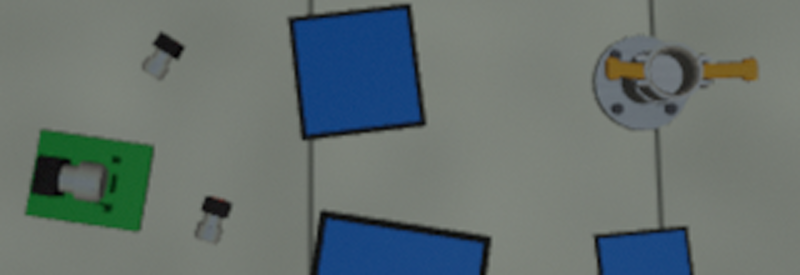

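```bash
cat >> h.py <<'E'
from scipy.spatial.transform import Rotation as Ro
def Rt(yaw,tilt=0):
    """tool: y (jaw) horizontal at world angle yaw (deg); z down tilted by tilt deg about tool y (right hand)"""
    a=np.radians(yaw); y=np.array([np.cos(a),np.sin(a),0]); z=np.array([0,0,-1.]); x=np.cross(y,z)
    return np.stack([x,y,z],1)@Ro.from_rotvec([0,np.radians(tilt),0]).as_matrix()
def go(pos,R=None):
    s=status.state(); p=s['tcp_pos'];R0=s['tcp_rot']
    l=R0.T@(np.array(pos)-p); rv=np.zeros(3) if R is None else Ro.from_matrix(R0.T@R).as_rotvec()
    print('linear',l.round(1),'turn',rv.round(4),'rows',max(np.linalg.norm(l)/41.7,np.degrees(np.linalg.norm(rv))/7.16).round(1))
E
python3 - <<'E'
from h import *
c=optics.get_calibration('wrist'); s=status.state()
R=np.array(c['R']);t=np.array(c['t']); C=-R.T@t
print('cam in tool',s['tcp_rot'].T@(C-s['tcp_pos']),'axes',(R@s['tcp_rot']).round(3),c['fx'],c['cx'],c['cy'])
go([545,-255,330],Rt(0)); go([545,-255,330],Rt(180)); 
E
```

```text
cam in tool [  66.48338344    0.46350015 -149.37545835] axes [[ 0.001  1.     0.001]
 [-0.972  0.001 -0.236]
 [-0.236 -0.     0.972]] 311.67735831389865 321.2134262069594 203.32008935125387
linear [ 432.2 -206.4  -96.4] turn [ 1.000e-04  1.000e-04 -1.239e+00] rows 11.7
linear [ 432.2 -206.4  -96.4] turn [ 1.0000e-04 -1.0000e-04  1.9026e+00] rows 15.2
```

Emit:
drive_tool(linear=[[432,-206,-96],[432,-206,-96],[432,-206,-96],[432,-206,-96],[432,-206,-96],[432,-206,-96],[432,-206,-96],[432,-206,-96],[432,-206,-96],[432,-206,-96]], turn=[[0,0,-1.239],[0,0,-1.239],[0,0,-1.239],[0,0,-1.239],[0,0,-1.239],[0,0,-1.239],[0,0,-1.239],[0,0,-1.239],[0,0,-1.239],[0,0,-1.239]])

```text
t: 1.83
tcp_pos: [496.1, -302.8, 316.2]
tcp_rot: [[-0.006, 1.0, 0.0], [1.0, 0.006, -0.0], [-0.0, 0.0, -1.0]]
force: [0.7, -0.6, 0.3]
finger_gap: 0.998
```

```bash
python3 - <<'E'
from h import *
go([545,-255,330],Rt(0))
E
```

```text
linear [ 47.5  49.2 -13.8] turn [0.0003 0.0003 0.0063] rows 1.7
```

Emit:
drive_tool(linear=[[47.5,49,-14],[47.5,49,-14],[47.5,49,-14],[47.5,49,-14],[47.5,49,-14]], turn=[[0,0,0.006],[0,0,0.006],[0,0,0.006],[0,0,0.006],[0,0,0.006]])

```text
t: 2.25
tcp_pos: [544.4, -255.1, 329.9]
tcp_rot: [[-0.001, 1.0, -0.0], [1.0, 0.001, -0.0], [-0.0, -0.0, -1.0]]
force: [-0.4, 0.1, 0.1]
finger_gap: 0.998
```

```bash
python3 - <<'E'
from h import *
cal=optics.get_calibration('wrist'); im,d=snap('wrist','w1.png'); np.save('pics/w1cal.npy',cal,allow_pickle=True)
for q in ['coupler_mouth','cam_a_tip']:
    for r in nets.tip_of('wrist',q)[:4]:
        u,v=r['position']; dd=d[int(v),int(u)]; print(q,r['confidence'],np.round([u,v]),w('wrist',u,v,dd,cal).round(1))
print(status.state()['tcp_pos'],status.state()['t'])
E
```

```text
cam_a_tip 0.7 [319. 130.] [ 541.4 -193.    -2.7]
[ 544.04610664 -255.91300811  330.0579258 ] 2.4
```

View pics/w1.png

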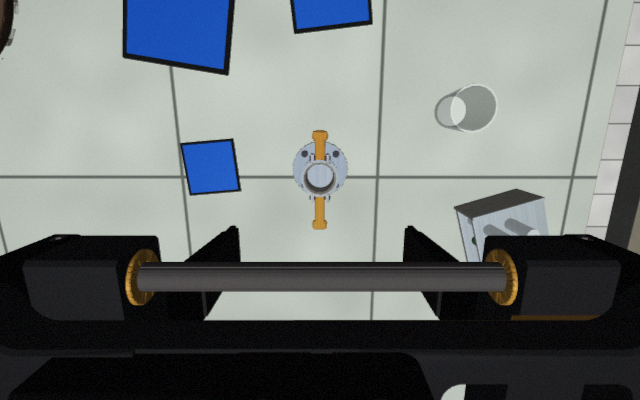

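```bash
python3 - <<'E'
from h import *
cal=np.load('pics/w1cal.npy',allow_pickle=True).item(); d=np.load('pics/w1.png.npy'); im=cv2.imread('pics/w1.png')[:,:,::-1].astype(int)
P=cloud('wrist',d,cal); r,b=im[...,0],im[...,2]
m=np.zeros_like(r,bool); m[110:235,285:355]=1
br=m&(r>b+60)&(P[...,2]>20)
Q=P[br]; print('brass',len(Q))
for s in (Q[Q[:,1]>-250],Q[Q[:,1]<-250]): 
    print(len(s),np.percentile(s,[2,50,98],axis=0).round(1).tolist()); 
    pts=s[:,:2]; c=pts.mean(0); u=np.linalg.svd(pts-c)[2][0]; print('dir',np.degrees(np.arctan2(u[1],u[0])),c)
for lo,hi in ((96,104),(4,14)):
    k=m&~br&(P[...,2]>lo)&(P[...,2]<hi); q=P[k]; print(lo,len(q),q[:,:2].min(0),q[:,:2].max(0),np.median(q[:,2]))
    if len(q)>4: print(cv2.minEnclosingCircle(q[:,:2].astype(np.float32)))
v=cv2.resize(im[110:240,260:380].astype(np.uint8),None,fx=5,fy=4.6,interpolation=cv2.INTER_CUBIC)
cv2.imwrite('pics/c2.png',v[:,:,::-1])
E
```

```text
brass 654
333 [[535.6, -225.8, 96.8], [543.5, -205.5, 112.1], [550.4, -193.0, 120.0]]
dir -90.76850332001817 [ 542.97827423 -207.32347211]
321 [[534.9, -310.9, 95.9], [542.4, -295.0, 104.1], [549.9, -274.3, 109.4]]
dir -89.58831925564867 [ 542.41400609 -294.12119467]
96 497 [ 520.10489092 -296.96194363] [ 565.86818908 -220.23454704] 98.17248221088705
((543.0335693359375, -258.1471862792969), 39.21759796142578)
4 974 [ 501.99304728 -287.4439983 ] [ 584.42819771 -209.93945573] 8.313091900296513
((543.5436401367188, -250.2286376953125), 42.01385498046875)
```

View pics/c2.png

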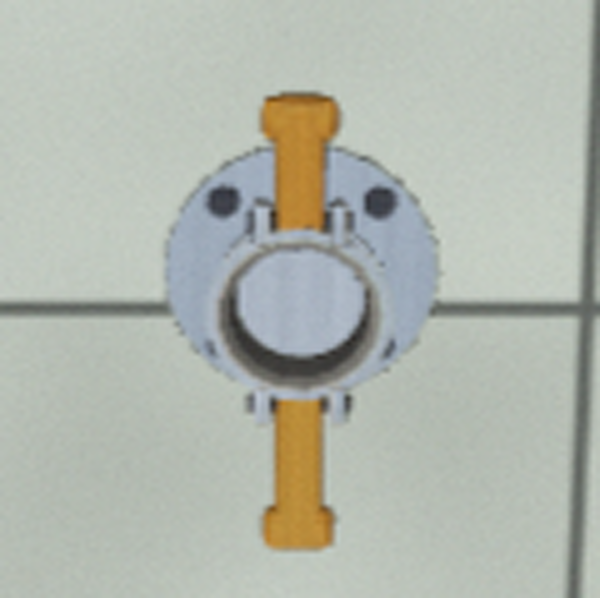

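```bash
python3 - <<'E'
from h import *
cal=np.load('pics/w1cal.npy',allow_pickle=True).item(); d=np.load('pics/w1.png.npy'); im=cv2.imread('pics/w1.png')[:,:,::-1].astype(int)
P=cloud('wrist',d,cal); r,b=im[...,0],im[...,2]
m=np.zeros_like(r,bool); m[110:235,285:355]=1
br=(r>b+30); R=np.hypot(P[...,0]-543,P[...,1]+250)
k=m&~br&(P[...,2]>96.5)&(P[...,2]<102)&(R<27); q=P[k]
print(len(q),q[:,:2].min(0),q[:,:2].max(0),cv2.minEnclosingCircle(q[:,:2].astype(np.float32)),np.median(q[:,2]))
# side view of arms: profile
for sgn in (1,-1):
    s=P[m&(r>b+60)&(P[...,2]>20)&(sgn*(P[...,1]+250)>0)]; yy=sgn*(s[:,1]+250)
    for lo in range(24,66,5):
        t=s[(yy>=lo)&(yy<lo+5)]; print(sgn,lo,len(t), np.round(np.median(t[:,2]),1) if len(t) else '')
E
```

```text
395 [ 520.10489092 -275.01207284] [ 565.86818908 -224.04968333] ((543.0740966796875, -250.08839416503906), 26.852577209472656) 98.12899215182696
1 24 40 99.0
1 29 39 102.4
1 34 39 106.6
1 39 40 110.1
1 44 46 113.8
1 49 77 117.5
1 54 40 117.9
1 59 5 479.3
1 64 0 
-1 24 38 97.4
-1 29 39 99.2
-1 34 36 101.2
-1 39 38 102.5
-1 44 36 104.6
-1 49 51 106.2
-1 54 55 108.1
-1 59 26 108.8
-1 64 0
```

```bash
python3 - <<'E'
from h import *
go([460,240,300],Rt(-8))
E
```

```text
linear [495.8 -84.6  30. ] turn [-1.000e-04  2.000e-04  1.385e-01] rows 12.1
```

Emit:
drive_tool(linear=[[496,-85,30],[496,-85,30],[496,-85,30],[496,-85,30],[496,-85,30],[496,-85,30],[496,-85,30],[496,-85,30],[496,-85,30],[496,-85,30]], turn=[[0,0,0.1385],[0,0,0.1385],[0,0,0.1385],[0,0,0.1385],[0,0,0.1385],[0,0,0.1385],[0,0,0.1385],[0,0,0.1385],[0,0,0.1385],[0,0,0.1385]])

```text
t: 3.23
tcp_pos: [473.6, 155.8, 305.2]
tcp_rot: [[0.141, 0.99, 0.0], [0.99, -0.141, -0.0], [-0.0, 0.0, -1.0]]
force: [1.1, -0.6, -0.8]
finger_gap: 0.998
```

```bash
python3 - <<'E'
from h import *
go([460,240,300],Rt(-8))
E
```

```text
linear [ 81.4 -25.4   5.2] turn [ 0.0003  0.0001 -0.0019] rows 2.0
```

Emit:
drive_tool(linear=[[81,-25,5],[81,-25,5],[81,-25,5],[81,-25,5],[81,-25,5]], turn=[[0,0,0],[0,0,0],[0,0,0],[0,0,0],[0,0,0]])

```text
t: 3.65
tcp_pos: [460.4, 238.8, 300.1]
tcp_rot: [[0.141, 0.99, 0.0], [0.99, -0.141, -0.001], [-0.001, 0.0, -1.0]]
force: [-0.1, -0.3, -0.4]
finger_gap: 1.004
```

```bash
python3 - <<'E'
from h import *
optics.camera('wrist')
cal=optics.get_calibration('wrist'); im,d=snap('wrist','w2.png'); np.save('pics/w2cal.npy',cal,allow_pickle=True)
P=cloud('wrist',d,cal); im=im.astype(int); r,g,b=im[...,0],im[...,1],im[...,2]
near=np.hypot(P[...,0]-460,P[...,1]-235)<75
def rect(m,n):
    q=P[m&near]; print(n,len(q),cv2.minAreaRect(q[:,:2].astype(np.float32)),np.median(q[:,2]),np.percentile(q[:,2],98))
rect((g>r+40)&(g>b+40)&(P[...,2]>0)&(P[...,2]<15),'cradle')
ad=(P[...,2]>50)&(P[...,2]<80)
rect(ad,'adapter'); rect(ad&(r<70)&(g<70),'knob'); rect(ad&(g>80)&(abs(r-b)<40),'steel')
s=status.state(); print(s['tcp_pos'],s['t'])
v=cv2.resize(im[40:240,200:440].astype(np.uint8),None,fx=3,fy=3,interpolation=cv2.INTER_CUBIC)
cv2.imwrite('pics/c3.png',v[:,:,::-1])
E
```

```text
cradle 2404 ((461.12237548828125, 230.71356201171875), (99.3682861328125, 74.12281799316406), 81.78008270263672) 6.27764946011057 7.985501771274004
adapter 921 ((462.54547119140625, 235.7397918701172), (54.350093841552734, 31.433635711669922), 81.65572357177734) 59.15521736220707 61.54637246147213
knob 398 ((464.3831787109375, 252.86036682128906), (19.866411209106445, 30.27226448059082), 82.23553466796875) 60.14745090649411 61.743826002379606
steel 507 ((462.505126953125, 234.09872436523438), (51.97982406616211, 29.398136138916016), 79.52606201171875) 56.4495420413071 61.003833907719844
[460.74731163 238.07876779 300.31209481] 3.75
```

View pics/c3.png

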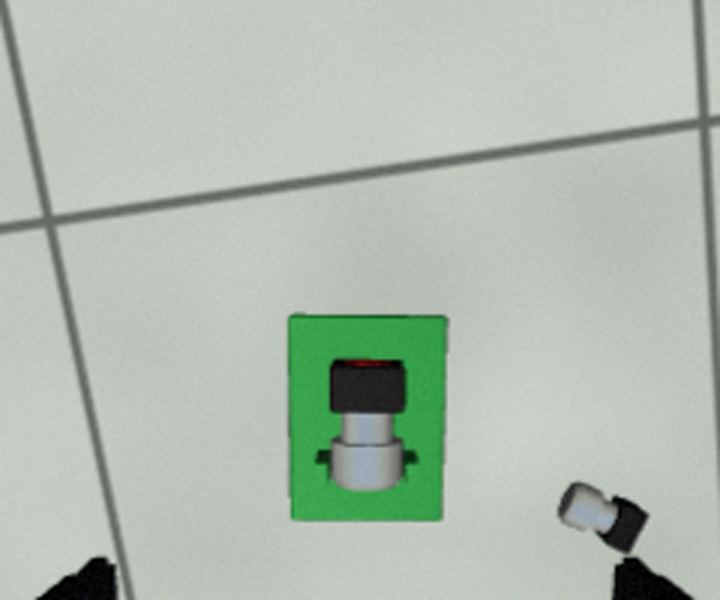

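```bash
python3 - <<'E'
from h import *
go([473.4,315.8,109.6],Rt(-8.2,-45))
E
```

```text
linear [ 78.8   1.3 190.7] turn [ 3.000e-04 -7.851e-01 -5.000e-04] rows 6.3
```

Emit:
drive_tool(linear=[[79,1.3,190.7],[79,1.3,190.7],[79,1.3,190.7],[79,1.3,190.7],[79,1.3,190.7],[79,1.3,190.7],[79,1.3,190.7],[79,1.3,190.7],[79,1.3,190.7],[79,1.3,190.7]], turn=[[0,-0.785,0],[0,-0.785,0],[0,-0.785,0],[0,-0.785,0],[0,-0.785,0],[0,-0.785,0],[0,-0.785,0],[0,-0.785,0],[0,-0.785,0],[0,-0.785,0]], jaw=0.65)

```text
t: 4.58
tcp_pos: [474.1, 315.0, 110.5]
tcp_rot: [[0.104, 0.989, -0.101], [0.701, -0.145, -0.698], [-0.705, 0.001, -0.709]]
force: [0.8, -0.2, 0.2]
finger_gap: 0.651
```

```bash
python3 - <<'E'
from h import *
go([464.3,252.8,46],Rt(-8.2,-45))
s=status.state();print(s['joint_pos'],s['tcp_pos'])
E
```

```text
linear [ 0.8 -0.8 90.1] turn [-0.0007 -0.0028 -0.0024] rows 2.2
[ 0.68286361  0.81140315  1.50660019 -0.50052273  1.46941249  1.0497436 ] [474.12712462 314.98946367 110.46882648]
```

Emit:
drive_tool(linear=[[0.8,-0.8,30],[0.8,-0.8,60],[0.8,-0.8,90],[0.8,-0.8,90],[0.8,-0.8,90]], turn=[[0,0,0],[0,0,0],[0,0,0],[0,0,0],[0,0,0]])

```text
t: 5.0
tcp_pos: [464.7, 251.5, 46.9]
tcp_rot: [[0.106, 0.989, -0.103], [0.702, -0.148, -0.697], [-0.704, 0.001, -0.71]]
force: [0.4, 0.1, -0.0]
finger_gap: 0.647
```

Emit:
drive_tool(linear=[[0,0,0],[0,0,0],[0,0,0],[0,0,0],[0,0,0],[0,0,0],[0,0,0],[0,0,0]], turn=[[0,0,0],[0,0,0],[0,0,0],[0,0,0],[0,0,0],[0,0,0],[0,0,0],[0,0,0]], jaw=0.2, force=30)

```text
t: 5.67
tcp_pos: [464.7, 251.9, 47.2]
tcp_rot: [[0.106, 0.989, -0.103], [0.702, -0.147, -0.697], [-0.704, 0.002, -0.71]]
force: [-1.0, 3.8, 4.3]
finger_gap: 0.336
```

```bash
python3 - <<'E'
from h import *
im,d=snap('side','s2.png'); v=cv2.resize(im[240:400,180:480],None,fx=2.5,fy=2.5); cv2.imwrite('pics/c4.png',v[:,:,::-1])
s=status.state(); print(s['tcp_pos'],s['finger_gap']*95,s['force'])
E
```

```text
[464.7468684  251.8453722   47.14672213] 31.656572888663412 [-0.30464818  3.37651501  4.21560681]
```

View pics/c4.png

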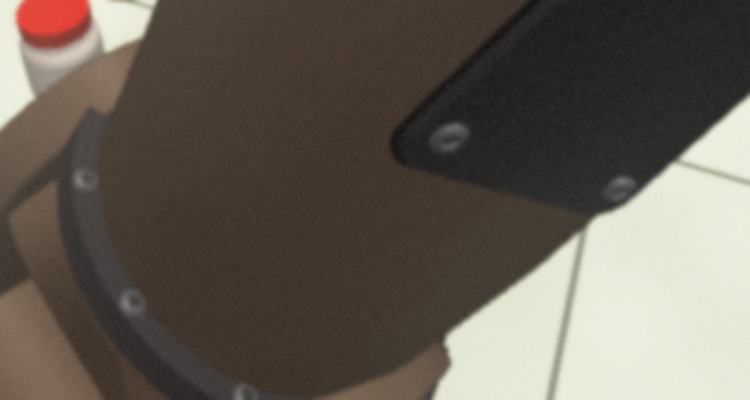

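Emit:
drive_tool(linear=[[-7,0,-7],[-21,0,-21.3],[-42,0,-42.6],[-70.4,0,-71],[-84.5,0,-85.2],[-84.5,0,-85.2],[-84.5,0,-85.2]], turn=[[0,0,0],[0,0,0],[0,0,0],[0,0,0],[0,0,0],[0,0,0],[0,0,0]])

```text
t: 6.3
tcp_pos: [464.5, 251.8, 167.9]
tcp_rot: [[0.107, 0.989, -0.102], [0.703, -0.147, -0.695], [-0.703, 0.003, -0.711]]
force: [0.6, -0.6, -3.4]
finger_gap: 0.337
```

```bash
python3 - <<'E'
from h import *
s=status.state(); print(s['tcp_pos'],s['finger_gap']*95,s['force'],s['t'])
im,d=snap('top','t2.png'); v=cv2.resize(im[200:320,150:350],None,fx=4,fy=4); cv2.imwrite('pics/c5.png',v[:,:,::-1])
im,d=snap('wrist','w3.png')
go([556,-1,130],Rt(-8.2,45))
E
```

```text
[464.51953946 251.84970162 167.85027961] 31.98177001592188 [ 0.64604505 -0.57156477 -3.44759409] 6.3
linear [-142.1  128.1  192.1] turn [ 2.0000e-04  1.5674e+00 -5.4000e-03] rows 12.5
```

View pics/w3.png

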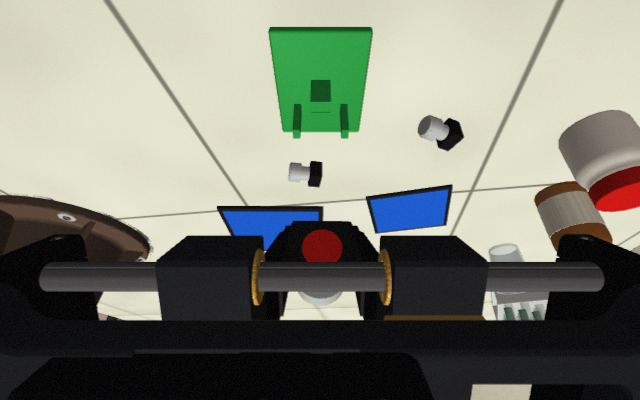

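Emit:
drive_tool(linear=[[-142,128,160],[-142,128,160],[-142,128,160],[-142,128,160],[-142,128,160],[-142,128,160],[-142,128,160],[-142,128,160],[-142,128,160],[-142,128,160]], turn=[[0,1.567,-0.005],[0,1.567,-0.005],[0,1.567,-0.005],[0,1.567,-0.005],[0,1.567,-0.005],[0,1.567,-0.005],[0,1.567,-0.005],[0,1.567,-0.005],[0,1.567,-0.005],[0,1.567,-0.005]])

```text
t: 7.23
tcp_pos: [559.1, 20.8, 151.9]
tcp_rot: [[0.132, 0.989, 0.059], [0.896, -0.145, 0.419], [0.423, -0.002, -0.906]]
force: [0.6, 0.2, -3.6]
finger_gap: 0.333
```

```bash
python3 - <<'E'
from h import *
s=status.state(); print(s['joint_pos'])
go([556,-1,100],Rt(-8.2,45))
E
```

```text
[-0.27526897  0.51988957  1.85137413  0.55838975  0.91387943 -0.5074166 ]
linear [-41.9   0.2  37.7] turn [-0.0004  0.3482 -0.0033] rows 2.8
```

Emit:
drive_tool(linear=[[-42,0,37.7],[-42,0,37.7],[-42,0,37.7],[-42,0,37.7],[-42,0,37.7],[-42,0,37.7]], turn=[[0,0.348,-0.003],[0,0.348,-0.003],[0,0.348,-0.003],[0,0.348,-0.003],[0,0.348,-0.003],[0,0.348,-0.003]])

```text
t: 7.73
tcp_pos: [555.6, -0.9, 99.5]
tcp_rot: [[0.102, 0.99, 0.099], [0.702, -0.142, 0.698], [0.705, -0.002, -0.709]]
force: [-0.0, 0.4, -2.5]
finger_gap: 0.339
```

```bash
python3 - <<'E'
from h import *
optics.camera('side')
im,d=snap('side','s3.png'); P=cloud('side',d); s=status.state(); print(s['tcp_pos'],s['t'])
v=cv2.resize(im[120:280,200:440],None,fx=3.3,fy=3.3,interpolation=cv2.INTER_CUBIC); cv2.imwrite('pics/c6.png',v[:,:,::-1])
im,d=snap('wrist','w4.png'); cv2.imwrite('pics/w4.png',im[:,:,::-1])
E
```

```text
[ 5.55920050e+02 -1.78428433e-01  1.00549266e+02] 7.8333
```

View pics/c6.png

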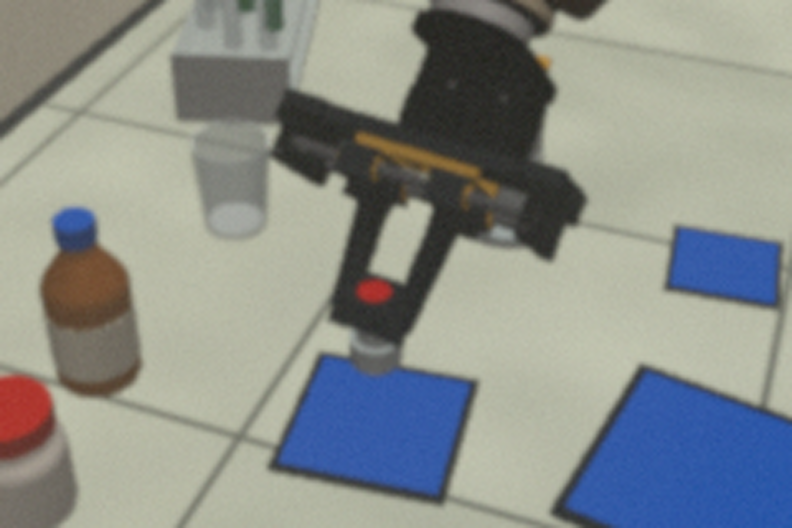

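View pics/w4.png

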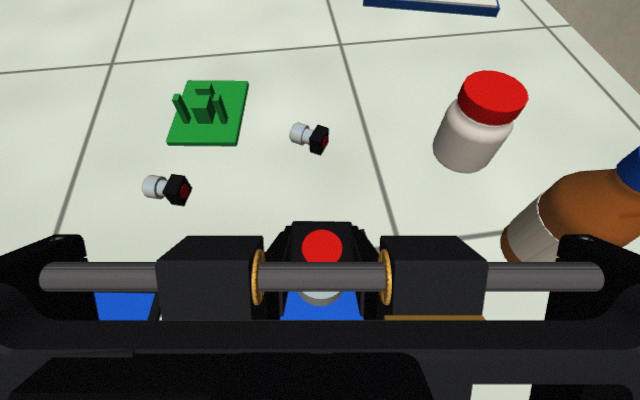

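Emit:
drive_tool(linear=[[-14,0,14],[-28,0,28],[-34,0,34],[-34,0,34],[-34,0,34]], turn=[[0,0,0],[0,0,0],[0,0,0],[0,0,0],[0,0,0]])

```text
t: 8.3
tcp_pos: [556.1, 0.2, 53.2]
tcp_rot: [[0.099, 0.99, 0.099], [0.702, -0.14, 0.698], [0.705, 0.001, -0.709]]
force: [1.1, 0.5, -3.0]
finger_gap: 0.335
```

Emit:
drive_tool(linear=[[-0.7,0,0.7],[-1.4,0,1.4],[-1.4,0,1.4],[-1.4,0,1.4]], turn=[[0,0,0],[0,0,0],[0,0,0],[0,0,0]])

```text
t: 8.63
tcp_pos: [556.2, 0.2, 51.6]
tcp_rot: [[0.098, 0.99, 0.1], [0.702, -0.14, 0.698], [0.705, 0.001, -0.709]]
force: [0.1, -0.0, -2.1]
finger_gap: 0.334
```

Emit:
drive_tool(linear=[[-0.7,0,0.7],[-1.4,0,1.4],[-1.8,0,1.8],[-1.8,0,1.8]], turn=[[0,0,0],[0,0,0],[0,0,0],[0,0,0]])

```text
t: 8.97
tcp_pos: [556.2, 0.1, 49.0]
tcp_rot: [[0.099, 0.99, 0.1], [0.702, -0.14, 0.698], [0.705, 0.001, -0.709]]
force: [-0.1, 0.3, -2.5]
finger_gap: 0.337
```

Emit:
drive_tool(linear=[[-0.7,0,0.7],[-0.7,0,0.7],[-0.7,0,0.7]], turn=[[0,0,0],[0,0,0],[0,0,0]])

```text
t: 9.22
tcp_pos: [556.2, 0.1, 48.0]
tcp_rot: [[0.099, 0.99, 0.1], [0.702, -0.14, 0.698], [0.705, 0.001, -0.709]]
force: [-1.2, -0.6, -1.7]
finger_gap: 0.336
```

Emit:
drive_tool(linear=[[-0.7,0,0.7],[-0.7,0,0.7],[-0.7,0,0.7]], turn=[[0,0,0],[0,0,0],[0,0,0]])

```text
t: 9.47
tcp_pos: [556.2, 0.2, 47.8]
tcp_rot: [[0.098, 0.99, 0.1], [0.701, -0.14, 0.699], [0.706, 0.002, -0.708]]
force: [-2.7, -2.0, 7.2]
finger_gap: 0.338
```

Emit:
drive_tool(linear=[[-0.4,0,0.4],[-0.4,0,0.4],[-0.4,0,0.4]], turn=[[0,0,0],[0,0,0],[0,0,0]])

```text
t: 9.72
tcp_pos: [556.2, 0.2, 47.8]
tcp_rot: [[0.098, 0.99, 0.1], [0.701, -0.14, 0.699], [0.707, 0.002, -0.708]]
force: [-2.5, -2.5, 7.3]
finger_gap: 0.339
```

Contact at 47.8. Release, opening moderately.

Emit:
drive_tool(linear=[[0,0,0],[0,0,0],[0,0,0],[0,0,0],[0,0,0],[0,0,0]], turn=[[0,0,0],[0,0,0],[0,0,0],[0,0,0],[0,0,0],[0,0,0]], jaw=0.65)

```text
t: 10.22
tcp_pos: [556.1, 0.2, 47.7]
tcp_rot: [[0.098, 0.99, 0.1], [0.701, -0.14, 0.699], [0.707, 0.002, -0.708]]
force: [-0.2, -0.8, 0.2]
finger_gap: 0.64
```

Emit:
drive_tool(linear=[[0,0,-10],[0,0,-40],[0,0,-75],[0,0,-110],[0,0,-120],[0,0,-120]], turn=[[0,0,0],[0,0,0],[0,0,0],[0,0,0],[0,0,0],[0,0,0]])

```text
t: 10.72
tcp_pos: [544.6, -85.9, 134.4]
tcp_rot: [[0.097, 0.99, 0.104], [0.702, -0.142, 0.698], [0.705, 0.005, -0.709]]
force: [0.7, -0.0, -0.1]
finger_gap: 0.651
```

```bash
python3 - <<'E'
from h import *
im,d=snap('side','s4.png')
v=cv2.resize(im[120:280,200:440],None,fx=3.3,fy=3.3,interpolation=cv2.INTER_CUBIC); cv2.imwrite('pics/c7.png',v[:,:,::-1])
cal=optics.get_calibration('wrist'); im,d=snap('wrist','w5.png'); P=cloud('wrist',d,cal)
m=(np.hypot(P[...,0]-556,P[...,1])<30)&(P[...,2]>54)&(P[...,2]<70)
q=P[m]; print(len(q),cv2.minAreaRect(q[:,:2].astype(np.float32)),np.median(q[:,2]))
go([556,0,180],Rt(-8.2,0))
E
```

```text
1121 ((555.9067993164062, -0.08245849609375), (31.818984985351562, 31.827234268188477), 81.58892822265625) 56.33458332180874
linear [93.3  0.4 25.8] turn [ 4.000e-04 -7.847e-01  2.900e-03] rows 6.3
```

View pics/c7.png

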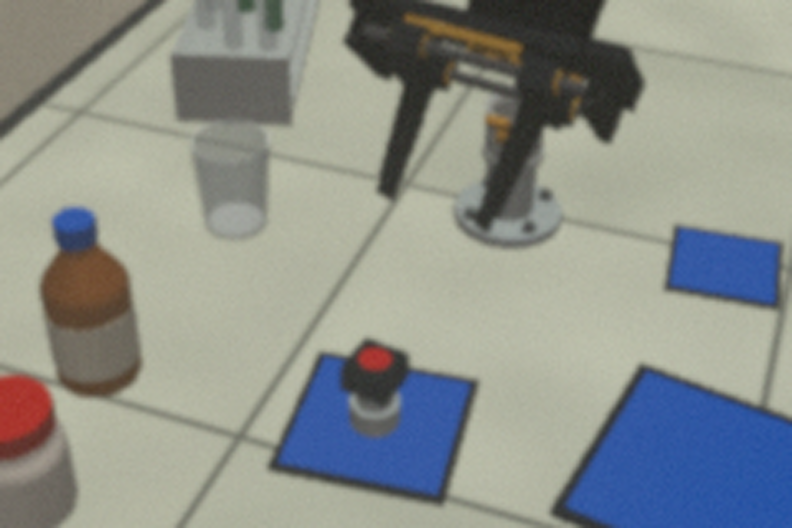

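View pics/w5.png

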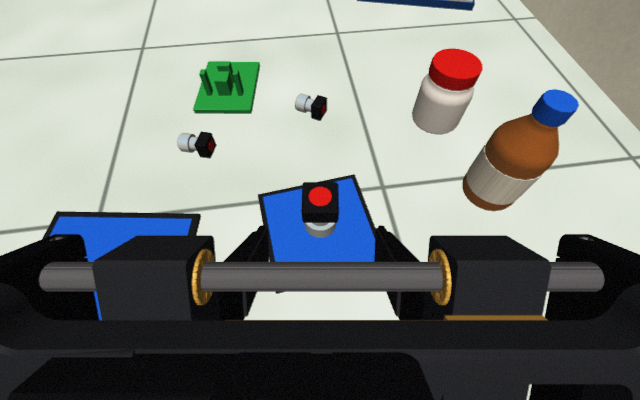

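Emit:
drive_tool(linear=[[93.3,0.4,26],[93.3,0.4,26],[93.3,0.4,26],[93.3,0.4,26],[93.3,0.4,26],[93.3,0.4,26],[93.3,0.4,26],[93.3,0.4,26],[93.3,0.4,26]], turn=[[0,-0.7847,0.003],[0,-0.7847,0.003],[0,-0.7847,0.003],[0,-0.7847,0.003],[0,-0.7847,0.003],[0,-0.7847,0.003],[0,-0.7847,0.003],[0,-0.7847,0.003],[0,-0.7847,0.003]])

```text
t: 11.57
tcp_pos: [555.4, 1.8, 178.6]
tcp_rot: [[0.14, 0.99, -0.002], [0.99, -0.14, 0.002], [0.002, -0.002, -1.0]]
force: [-0.6, -0.3, -0.0]
finger_gap: 0.649
```

```bash
python3 - <<'E'
from h import *
go([556,0,60],Rt(-8.2,0))
E
```

```text
linear [ -1.9   1.1 118.5] turn [-0.0022 -0.002   0.0025] rows 2.8
```

Emit:
drive_tool(linear=[[-1.9,1.1,40],[-1.9,1.1,75],[-1.9,1.1,100],[-1.9,1.1,118.5],[-1.9,1.1,118.5],[-1.9,1.1,118.5]], turn=[[-0.002,-0.002,0.0025],[-0.002,-0.002,0.0025],[-0.002,-0.002,0.0025],[-0.002,-0.002,0.0025],[-0.002,-0.002,0.0025],[-0.002,-0.002,0.0025]])

```text
t: 12.07
tcp_pos: [555.4, -0.4, 59.1]
tcp_rot: [[0.144, 0.99, -0.003], [0.99, -0.144, 0.001], [0.001, -0.003, -1.0]]
force: [0.6, 0.1, -0.8]
finger_gap: 0.651
```

Emit:
drive_tool(linear=[[0,0,0],[0,0,0],[0,0,0],[0,0,0],[0,0,0],[0,0,0],[0,0,0],[0,0,0]], turn=[[0,0,0],[0,0,0],[0,0,0],[0,0,0],[0,0,0],[0,0,0],[0,0,0],[0,0,0]], jaw=0.2, force=30)

```text
t: 12.73
tcp_pos: [555.6, -0.4, 59.7]
tcp_rot: [[0.144, 0.99, -0.002], [0.99, -0.144, 0.001], [0.001, -0.002, -1.0]]
force: [0.2, -1.0, 6.6]
finger_gap: 0.332
```

Emit:
drive_tool(linear=[[0,0,-10],[0,0,-40],[0,0,-80],[0,0,-120],[0,0,-125],[0,0,-125]], turn=[[0,0,0],[0,0,0],[0,0,0],[0,0,0],[0,0,0],[0,0,0]])

```text
t: 13.23
tcp_pos: [556.5, -0.5, 187.4]
tcp_rot: [[0.143, 0.99, 0.003], [0.99, -0.143, 0.001], [0.001, 0.003, -1.0]]
force: [0.7, -0.2, -3.2]
finger_gap: 0.332
```

```bash
python3 - <<'E'
from h import *
im,d=snap('side','s5.png')
v=cv2.resize(im[120:280,200:440],None,fx=3.3,fy=3.3,interpolation=cv2.INTER_CUBIC); cv2.imwrite('pics/c8.png',v[:,:,::-1])
go([543,-249.5,185],Rt(0,0)); print(status.state()['tcp_pos'])
E
```

```text
linear [-248.3   23.2    0. ] turn [-0.0009 -0.001  -0.1439] rows 6.0
[ 5.55660976e+02 -4.60702550e-01  1.85267609e+02]
```

View pics/c8.png

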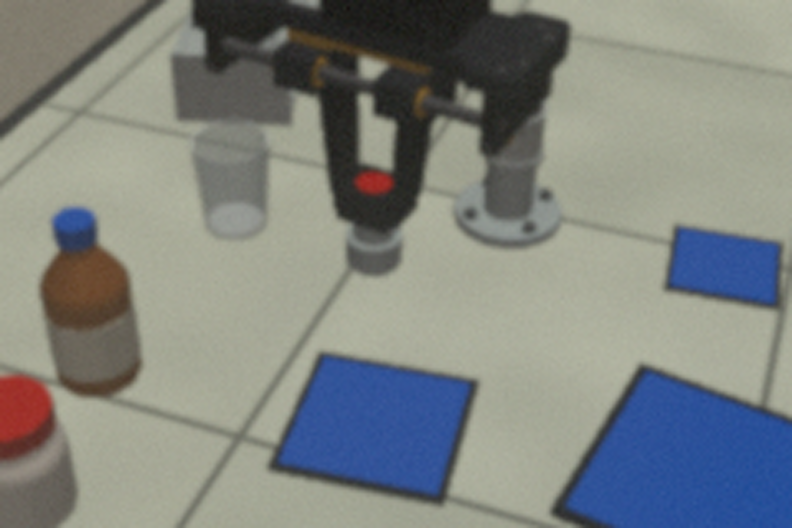

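Emit:
drive_tool(linear=[[-40,4,-15],[-80,8,-15],[-120,12,-15],[-160,16,-15],[-200,20,-15],[-235,22,-15],[-248.3,23.2,-15],[-248.3,23.2,-15],[-248.3,23.2,-15]], turn=[[0,0,-0.144],[0,0,-0.144],[0,0,-0.144],[0,0,-0.144],[0,0,-0.144],[0,0,-0.144],[0,0,-0.144],[0,0,-0.144],[0,0,-0.144]])

```text
t: 14.03
tcp_pos: [542.3, -249.4, 198.1]
tcp_rot: [[0.001, 1.0, -0.004], [1.0, -0.001, 0.003], [0.003, -0.004, -1.0]]
force: [-0.5, 0.4, -2.0]
finger_gap: 0.336
```

```bash
python3 - <<'E'
from h import *
im,d=snap('side','s6.png')
v=cv2.resize(im[80:210,280:440],None,fx=4.5,fy=4.5,interpolation=cv2.INTER_CUBIC); cv2.imwrite('pics/c9.png',v[:,:,::-1])
im,d=snap('wrist','w6.png')
go([543,-249.5,165],Rt(0,0)); print(status.state()['tcp_pos'])
E
```

```text
linear [-1.4  0.3 34. ] turn [-0.0025 -0.0025  0.0009] rows 0.8
[ 542.81903842 -248.15846243  198.9723777 ]
```

View pics/c9.png

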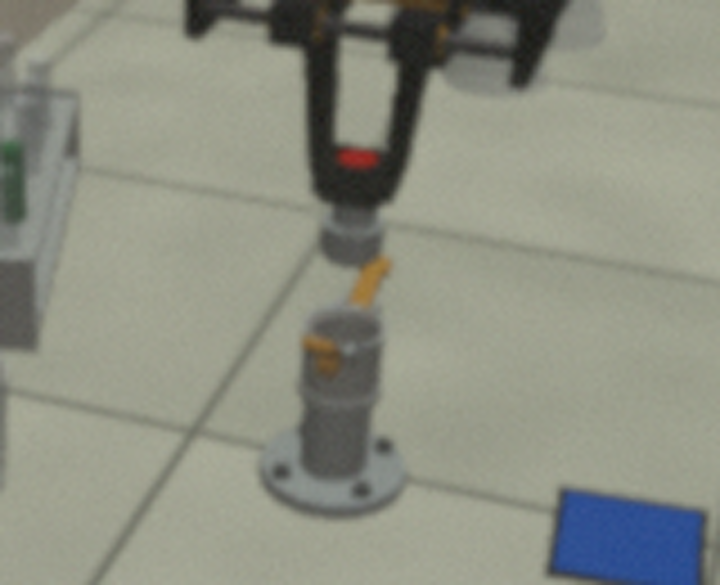

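View pics/w6.png

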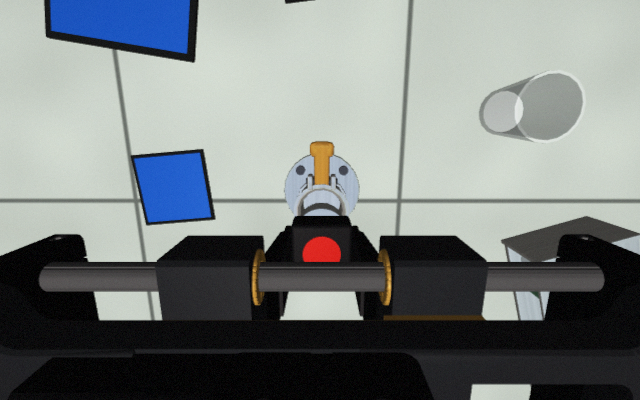

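Emit:
drive_tool(linear=[[-1,0.3,15],[-1.2,0.3,30],[-1.4,0.3,40],[-1.4,0.3,40],[-1.4,0.3,40]], turn=[[-0.0025,-0.0025,0.001],[-0.0025,-0.0025,0.001],[-0.0025,-0.0025,0.001],[-0.0025,-0.0025,0.001],[-0.0025,-0.0025,0.001]])

```text
t: 14.55
tcp_pos: [543.1, -248.6, 158.8]
tcp_rot: [[-0.001, 1.0, -0.001], [1.0, 0.001, 0.001], [0.001, -0.001, -1.0]]
force: [0.6, 0.6, -1.8]
finger_gap: 0.332
```

Emit:
drive_tool(linear=[[0,0,2],[0,0,4],[0,0,6],[0,0,6]], turn=[[0,0,0],[0,0,0],[0,0,0],[0,0,0]])

```text
t: 14.88
tcp_pos: [543.1, -248.5, 152.7]
tcp_rot: [[-0.001, 1.0, -0.001], [1.0, 0.001, 0.001], [0.001, -0.001, -1.0]]
force: [0.7, -0.4, -3.5]
finger_gap: 0.331
```

Emit:
drive_tool(linear=[[-1.2,0,2],[-1.2,0,5],[-1.2,0,7],[-1.2,0,7]], turn=[[0,0,0],[0,0,0],[0,0,0],[0,0,0]])

```text
t: 15.22
tcp_pos: [543.0, -250.0, 145.5]
tcp_rot: [[-0.001, 1.0, -0.001], [1.0, 0.001, 0.0], [0.0, -0.001, -1.0]]
force: [-0.3, -1.8, -3.3]
finger_gap: 0.336
```

Emit:
drive_tool(linear=[[0,0,3],[0,0,6],[0,0,8],[0,0,8]], turn=[[0,0,0],[0,0,0],[0,0,0],[0,0,0]])

```text
t: 15.55
tcp_pos: [542.9, -250.3, 137.0]
tcp_rot: [[-0.001, 1.0, -0.001], [1.0, 0.001, 0.0], [0.0, -0.001, -1.0]]
force: [-0.3, -5.4, -5.3]
finger_gap: 0.331
```

Emit:
drive_tool(linear=[[-0.7,0,0],[-0.7,0,2],[-0.7,0,5],[-0.7,0,5]], turn=[[0,0,0],[0,0,0],[0,0,0],[0,0,0]])

```text
t: 15.88
tcp_pos: [542.7, -250.6, 131.3]
tcp_rot: [[-0.001, 1.0, -0.002], [1.0, 0.001, 0.001], [0.001, -0.002, -1.0]]
force: [-0.2, -0.1, -2.5]
finger_gap: 0.333
```

Emit:
drive_tool(linear=[[0,0,2],[0,0,4],[0,0,6],[0,0,6]], turn=[[0,0,0],[0,0,0],[0,0,0],[0,0,0]])

```text
t: 16.22
tcp_pos: [542.6, -250.5, 124.8]
tcp_rot: [[-0.001, 1.0, -0.003], [1.0, 0.001, 0.001], [0.001, -0.003, -1.0]]
force: [-0.4, -1.2, -2.3]
finger_gap: 0.334
```

Emit:
drive_tool(linear=[[0,0,1],[0,0,2],[0,0,2],[0,0,2]], turn=[[0,0,0],[0,0,0],[0,0,0],[0,0,0]])

```text
t: 16.55
tcp_pos: [542.6, -250.5, 122.8]
tcp_rot: [[-0.001, 1.0, -0.003], [1.0, 0.001, 0.001], [0.001, -0.003, -1.0]]
force: [0.4, -0.6, -2.3]
finger_gap: 0.329
```

Emit:
drive_tool(linear=[[0,0,1],[0,0,1],[0,0,1]], turn=[[0,0,0],[0,0,0],[0,0,0]])

```text
t: 16.8
tcp_pos: [542.6, -250.5, 122.7]
tcp_rot: [[-0.001, 1.0, -0.002], [1.0, 0.001, 0.001], [0.001, -0.002, -1.0]]
force: [-2.5, 0.0, 6.9]
finger_gap: 0.332
```

Emit:
drive_tool(linear=[[0,0,0],[0,0,0],[0,0,0],[0,0,0],[0,0,0],[0,0,0]], turn=[[0,0,0],[0,0,0],[0,0,0],[0,0,0],[0,0,0],[0,0,0]], jaw=0.65)

```text
t: 17.3
tcp_pos: [542.6, -250.5, 122.6]
tcp_rot: [[-0.001, 1.0, -0.002], [1.0, 0.001, 0.001], [0.001, -0.002, -1.0]]
force: [-0.6, -0.7, 0.1]
finger_gap: 0.642
```

Emit:
drive_tool(linear=[[0,0,-10],[0,0,-40],[0,0,-80],[0,0,-115],[0,0,-150],[0,0,-180],[0,0,-180],[0,0,-180]], turn=[[0,0,0],[0,0,0],[0,0,0],[0,0,0],[0,0,0],[0,0,0],[0,0,0],[0,0,0]])

```text
t: 17.97
tcp_pos: [543.2, -250.7, 304.8]
tcp_rot: [[-0.001, 1.0, 0.001], [1.0, 0.001, -0.001], [-0.001, 0.001, -1.0]]
force: [-0.1, -0.0, -1.5]
finger_gap: 0.647
```

```bash
cat > m.py <<'E'
from h import *
import sys
def meas(tag):
    cal=optics.get_calibration('wrist'); im,d=snap('wrist',tag+'.png'); im=im.astype(int)
    P=cloud('wrist',d,cal); r,b=im[...,0],im[...,2]
    near=np.hypot(P[...,0]-543,P[...,1]+250)<75
    k=near&(P[...,2]>116)&(P[...,2]<124)&(np.hypot(P[...,0]-543,P[...,1]+250)<25)&(r<b+200)
    k&=~((r>b+60)&(im[...,1]>80)); q=P[k]; 
    if len(q)>4: print('knob top',len(q),cv2.minAreaRect(q[:,:2].astype(np.float32)),np.median(q[:,2]))
    k=near&(r>b+60)&(im[...,1]>80)&(P[...,2]>20)&(P[...,2]<150)
    for s in (1,-1):
        q=P[k&(s*(P[...,1]+250)>15)]
        if len(q)>4: 
            yy=s*(q[:,1]+250); c=np.polyfit(yy,q[:,2],1); print('arm',s,len(q),'x',np.median(q[:,0]).round(1),'ymax',yy.max().round(1),'z',q[:,2].min().round(1),q[:,2].max().round(1),'ang',np.degrees(np.arctan(c[0])).round(1))
    v,u=np.where(near&(P[...,2]>20)); return
meas(sys.argv[1]); im,d=snap('side',sys.argv[1]+'s.png')
v=cv2.resize(im[80:210,280:440],None,fx=4.5,fy=4.5,interpolation=cv2.INTER_CUBIC); cv2.imwrite('pics/'+sys.argv[1]+'c.png',v[:,:,::-1])
E
python3 m.py w7
python3 - <<'E'
from h import *
go([543,-250.3,240],Rt(-90)); s=status.state(); print(s['tcp_pos'],s['joint_pos'],s['t'])
E
```

```text
knob top 818 ((543.2041625976562, -248.81686401367188), (32.01051712036133, 30.397127151489258), 0.12373995035886765) 119.37969411055232
arm 1 361 x 543.7 ymax 57.4 z 94.6 120.8 ang 34.9
arm -1 365 x 542.7 ymax 62.7 z 94.8 110.4 ang 18.7
linear [ 0.   0.6 62. ] turn [-3.5000e-03  1.3000e-03  1.5716e+00] rows 12.6
[ 542.58323248 -250.4229769   302.05115049] [-5.42732575e-01  3.92959325e-01  1.53442012e+00 -4.43113563e-04
  1.21756851e+00 -5.43427497e-01] 18.0667
```

View pics/w7.png

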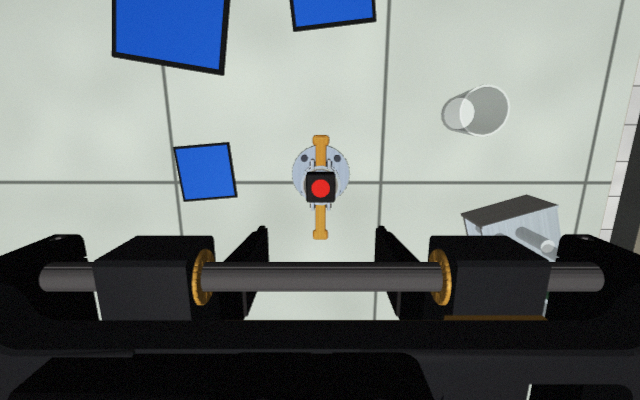

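View pics/w7c.png

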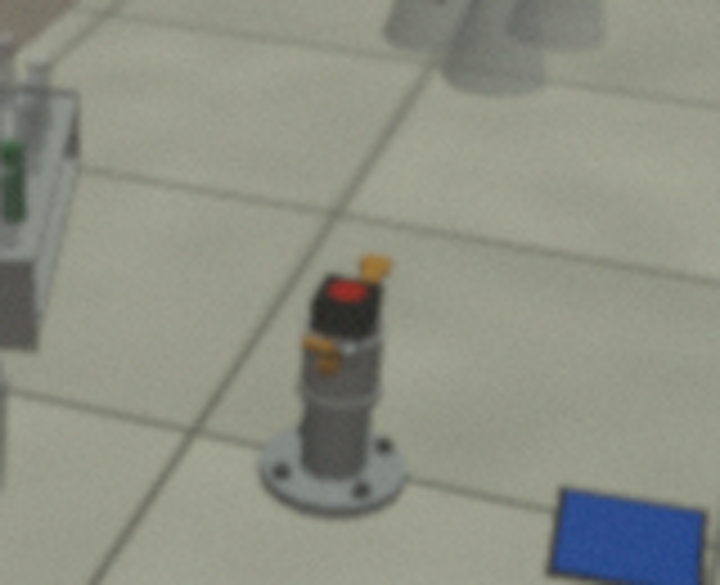

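Emit:
drive_tool(linear=[[0.1,0.4,20],[0.1,0.4,40],[0.1,0.4,60],[0.1,0.4,80],[0.1,0.4,100],[0.1,0.4,110],[0.1,0.4,110],[0.1,0.4,110],[0.1,0.4,110],[0.1,0.4,110]], turn=[[0,0,1.5716],[0,0,1.5716],[0,0,1.5716],[0,0,1.5716],[0,0,1.5716],[0,0,1.5716],[0,0,1.5716],[0,0,1.5716],[0,0,1.5716],[0,0,1.5716]], jaw=1.0)

```text
t: 18.9
tcp_pos: [542.0, -249.8, 190.4]
tcp_rot: [[0.951, 0.31, -0.006], [0.31, -0.951, 0.003], [-0.005, -0.004, -1.0]]
force: [0.1, -0.5, 0.3]
finger_gap: 0.998
```

```bash
python3 - <<'E'
from h import *
go([543,-250,170],Rt(-90)); s=status.state(); print(s['tcp_pos'],s['joint_pos'],s['t'])
E
```

```text
linear [ 0.9  0.6 20.4] turn [-0.0037  0.0052  0.3154] rows 2.5
[ 542.0449234  -249.81418678  190.36583211] [-5.42283609e-01  4.99051434e-01  1.67513305e+00 -6.12910901e-04
  9.73736096e-01  7.13415172e-01] 18.9
```

Emit:
drive_tool(linear=[[0.9,0.5,0],[0.9,0.5,0],[0.9,0.5,0],[0.9,0.5,10],[0.9,0.5,20],[0.9,0.5,20],[0.9,0.5,20]], turn=[[-0.004,0.005,0.3154],[-0.004,0.005,0.3154],[-0.004,0.005,0.3154],[-0.004,0.005,0.3154],[-0.004,0.005,0.3154],[-0.004,0.005,0.3154],[-0.004,0.005,0.3154]])

```text
t: 19.48
tcp_pos: [542.4, -249.7, 168.9]
tcp_rot: [[1.0, 0.002, -0.003], [0.002, -1.0, 0.001], [-0.003, -0.001, -1.0]]
force: [-0.7, -0.2, 0.6]
finger_gap: 1.001
```

```bash
python3 - <<'E'
from h import *
cal=optics.get_calibration('wrist'); im,d=snap('wrist','w8.png')
go([543,-250,150],Rt(-90)); s=status.state(); print(s['tcp_pos'],s['t'])
E
```

```text
linear [ 0.3  0.2 19.6] turn [-0.0004  0.0014  0.0016] rows 0.5
[ 542.74830228 -249.83183433  169.58734237] 19.5333
```

View pics/w8.png

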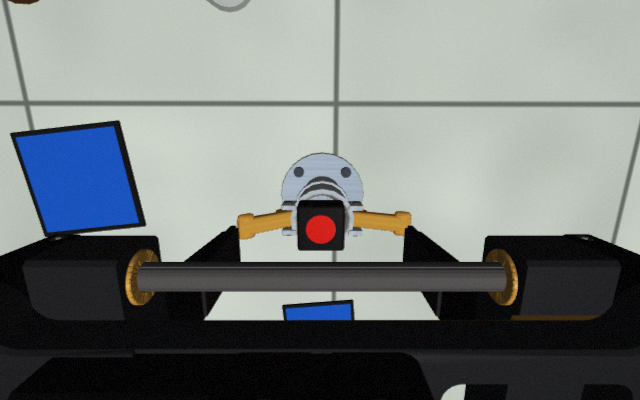

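Emit:
drive_tool(linear=[[0.3,0.2,10],[0.3,0.2,18],[0.3,0.2,24],[0.3,0.2,30],[0.3,0.2,36],[0.3,0.2,36]], turn=[[0,0,0],[0,0,0],[0,0,0],[0,0,0],[0,0,0],[0,0,0]])

```text
t: 20.03
tcp_pos: [542.8, -249.9, 132.4]
tcp_rot: [[1.0, 0.001, -0.002], [0.001, -1.0, 0.001], [-0.002, -0.001, -1.0]]
force: [0.4, -1.1, -0.1]
finger_gap: 1.003
```

```bash
python3 m.py w9; python3 -c "
from h import *
print(status.state()['force'],status.state()['tcp_pos'])"
```

```text
knob top 2278 ((547.4573974609375, -249.40676879882812), (31.860336303710938, 23.562429428100586), 89.91438293457031) 119.3696169616567
arm 1 817 x 543.8 ymax 59.7 z 95.8 112.8 ang 27.5
arm -1 813 x 543.3 ymax 62.5 z 95.0 109.5 ang 18.6
[ 0.21288711  0.83096253 -0.21448669] [ 542.94362072 -250.01048893  133.36944727]
```

View pics/w9.png

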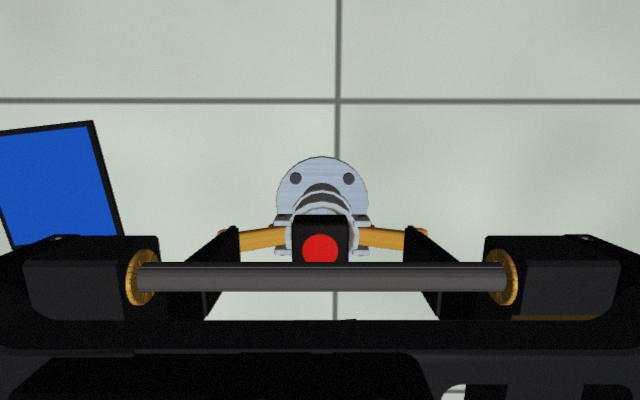

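View pics/w9c.png

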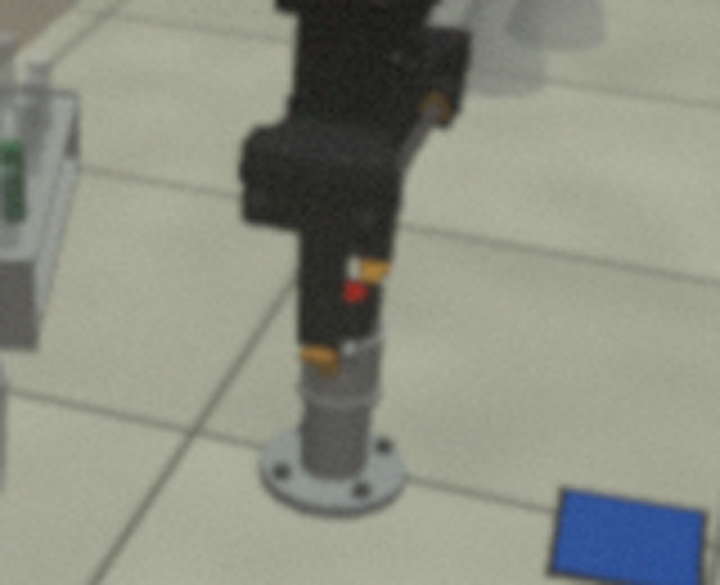

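Emit:
drive_tool(linear=[[0,0,2],[0,0,4],[0,0,6],[0,0,8],[0,0,10],[0,0,12],[0,0,14],[0,0,14]], turn=[[0,0,0],[0,0,0],[0,0,0],[0,0,0],[0,0,0],[0,0,0],[0,0,0],[0,0,0]])

```text
t: 20.8
tcp_pos: [543.3, -250.3, 119.6]
tcp_rot: [[1.0, 0.002, -0.001], [0.002, -1.0, -0.0], [-0.001, 0.0, -1.0]]
force: [1.7, -0.0, 3.5]
finger_gap: 0.999
```

```bash
python3 m.py w10; python3 -c "
from h import *
print(status.state()['force'],status.state()['tcp_pos'])"
```

```text
knob top 1960 ((550.6638793945312, -249.3273162841797), (32.129520416259766, 17.1436767578125), 89.88504791259766) 119.33088070622598
arm 1 836 x 544.1 ymax 64.4 z 94.8 100.4 ang 3.3
arm -1 822 x 543.6 ymax 64.3 z 94.3 118.3 ang 3.6
[ 0.98775612 -0.88224893  2.88847398] [ 543.26737687 -250.26013073  119.61721402]
```

Both arms level with each other at about +3°. Continue down.

Emit:
drive_tool(linear=[[0,0,3],[0,0,6],[0,0,9],[0,0,12],[0,0,15],[0,0,18],[0,0,18]], turn=[[0,0,0],[0,0,0],[0,0,0],[0,0,0],[0,0,0],[0,0,0],[0,0,0]])

```text
t: 21.48
tcp_pos: [543.5, -250.4, 101.6]
tcp_rot: [[1.0, 0.002, -0.0], [0.002, -1.0, -0.001], [-0.0, 0.001, -1.0]]
force: [2.2, -1.2, 3.2]
finger_gap: 0.999
```

```bash
python3 m.py w11; python3 -c "
from h import *
print(status.state()['force'],status.state()['tcp_pos'])"
```

```text
knob top 2319 ((543.2034912109375, -249.29222106933594), (32.38017272949219, 32.0485725402832), 0.36322975158691406) 119.18727719812844
arm 1 643 x 544.1 ymax 48.0 z 75.2 98.6 ang -37.2
arm -1 679 x 544.0 ymax 49.2 z 75.9 99.1 ang -35.3
[0.59614594 0.00366094 2.23626982] [ 543.42426856 -250.38908563  101.63068404]
```

View pics/w11.png

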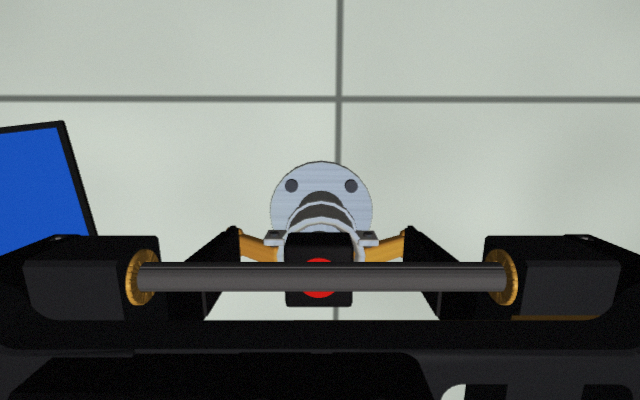

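Emit:
drive_tool(linear=[[0,-0.5,2],[0,-0.6,4],[0,-0.6,6],[0,-0.6,8],[0,-0.6,10],[0,-0.6,12],[0,-0.6,12]], turn=[[0,0,0],[0,0,0],[0,0,0],[0,0,0],[0,0,0],[0,0,0],[0,0,0]])

```text
t: 22.17
tcp_pos: [543.4, -249.8, 89.5]
tcp_rot: [[1.0, 0.002, -0.0], [0.002, -1.0, -0.001], [-0.0, 0.001, -1.0]]
force: [0.1, 0.5, 2.4]
finger_gap: 0.997
```

Emit:
drive_tool(linear=[[0,0,0],[0,0,0],[0,0,0],[0,0,0]], turn=[[0,0,0],[0,0,0],[0,0,0],[0,0,0]], jaw=0.85, force=30)

```text
t: 22.5
tcp_pos: [543.1, -249.6, 89.1]
tcp_rot: [[1.0, 0.002, -0.001], [0.002, -1.0, -0.0], [-0.001, 0.0, -1.0]]
force: [-1.1, 0.2, -3.0]
finger_gap: 0.855
```

```bash
python3 m.py w12; python3 -c "
from h import *
print(status.state()['force'],status.state()['tcp_pos'])"
```

```text
knob top 2738 ((543.8687133789062, -249.42845153808594), (31.995872497558594, 31.117555618286133), 89.96916198730469) 119.289560135198
arm 1 112 x 548.6 ymax 41.0 z 65.6 98.9 ang -64.0
arm -1 267 x 546.7 ymax 41.0 z 65.1 99.3 ang -60.8
[-0.22353814  0.03617476 -1.70228616] [ 543.16980068 -249.68589639   89.22105669]
```

Emit:
drive_tool(linear=[[0,0,0],[0,0,0],[0,0,0],[0,0,0]], turn=[[0,0,0],[0,0,0],[0,0,0],[0,0,0]], jaw=0.72)

```text
t: 22.93
tcp_pos: [543.0, -249.6, 89.0]
tcp_rot: [[1.0, 0.002, -0.001], [0.002, -1.0, 0.0], [-0.001, -0.0, -1.0]]
force: [0.3, -0.5, -3.9]
finger_gap: 0.725
```

Emit:
drive_tool(linear=[[0,0,0],[0,0,0],[0,0,0],[0,0,0]], turn=[[0,0,0],[0,0,0],[0,0,0],[0,0,0]], jaw=0.64)

```text
t: 23.27
tcp_pos: [542.9, -249.6, 88.9]
tcp_rot: [[1.0, 0.002, -0.002], [0.002, -1.0, 0.0], [-0.002, -0.0, -1.0]]
force: [-1.0, -0.5, -5.7]
finger_gap: 0.643
```

```bash
python3 m.py w13; python3 -c "
from h import *
print(status.state()['force'],status.state()['tcp_pos'],status.state()['finger_gap']*95)"
```

```text
knob top 2761 ((543.8776245117188, -249.32228088378906), (30.99115753173828, 32.104618072509766), 0.5585298538208008) 119.28710850218832
arm 1 128 x 548.3 ymax 31.3 z 62.2 100.3 ang -77.0
arm -1 122 x 548.0 ymax 30.2 z 61.8 99.9 ang -73.1
[-1.00388311 -0.59791933 -4.95431452] [ 542.89031942 -249.59624105   88.88140848] 60.889745872889705
```

View pics/w13.png

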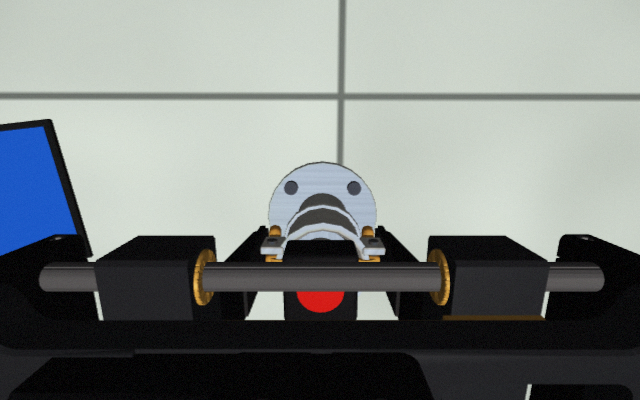

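Symmetric and nearly shut; squeeze to the stop.

Emit:
drive_tool(linear=[[0,0,0],[0,0,0],[0,0,0],[0,0,0],[0,0,0],[0,0,0],[0,0,0],[0,0,0]], turn=[[0,0,0],[0,0,0],[0,0,0],[0,0,0],[0,0,0],[0,0,0],[0,0,0],[0,0,0]], jaw=0.5, force=40)

```text
t: 24.03
tcp_pos: [543.0, -250.0, 88.9]
tcp_rot: [[1.0, 0.002, -0.001], [0.002, -1.0, -0.0], [-0.001, 0.0, -1.0]]
force: [-0.4, -5.1, -7.4]
finger_gap: 0.626
```

```bash
python3 -c "
from h import *
s=status.state();print(s['force'],s['tcp_pos'],s['finger_gap']*95)"
```

```text
[-0.41235038 -5.10398999 -7.3559742 ] [ 542.95367585 -250.02754689   88.89276739] 59.49074448553671
```

Emit:
drive_tool(linear=[[0,0,0],[0,0,0],[0,0,0],[0,0,0],[0,0,0],[0,0,0]], turn=[[0,0,0],[0,0,0],[0,0,0],[0,0,0],[0,0,0],[0,0,0]], force=58)

```text
t: 24.53
tcp_pos: [543.0, -250.1, 88.9]
tcp_rot: [[1.0, 0.002, -0.001], [0.002, -1.0, -0.0], [-0.001, 0.0, -1.0]]
force: [-0.3, -3.9, -6.7]
finger_gap: 0.62
```

```bash
python3 m.py w14; python3 -c "
from h import *
im=cv2.imread('pics/w14.png'); cv2.imwrite('pics/w14z.png',cv2.resize(im[150:320,220:420],None,fx=4,fy=3.5,interpolation=cv2.INTER_CUBIC))
s=status.state();print(s['force'],s['moment'],s['tcp_pos'],s['finger_gap']*95)"
```

```text
knob top 2760 ((543.6677856445312, -249.39105224609375), (31.737876892089844, 32.04209899902344), 0.0830502137541771) 119.31549507651414
arm 1 121 x 548.4 ymax 28.8 z 61.5 100.0 ang -73.0
arm -1 121 x 548.1 ymax 29.6 z 62.6 100.4 ang -72.2
[-0.80607173 -3.49193098 -6.05444309] [-0.51533184  0.11025486 -0.21413783] [ 542.92746425 -250.03922797   88.88871389] 59.09683375024469
```

View pics/w14z.png

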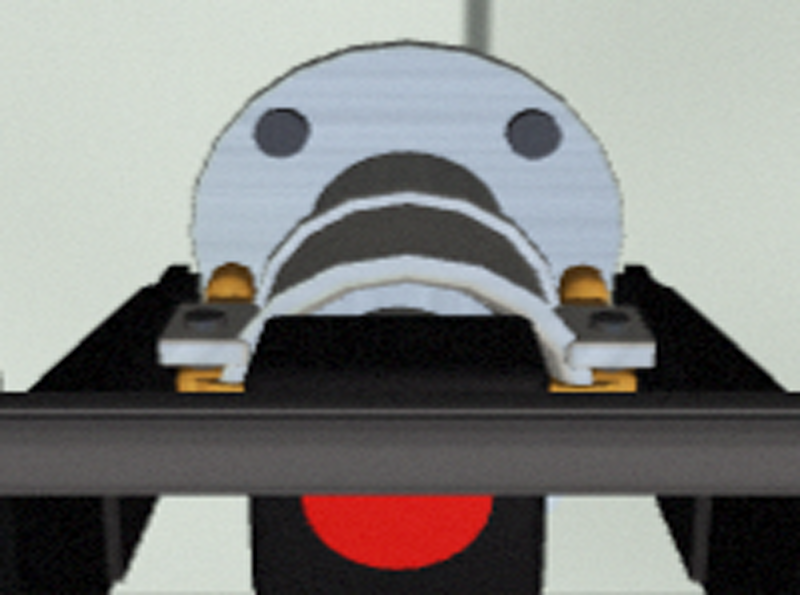

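View pics/w14c.png

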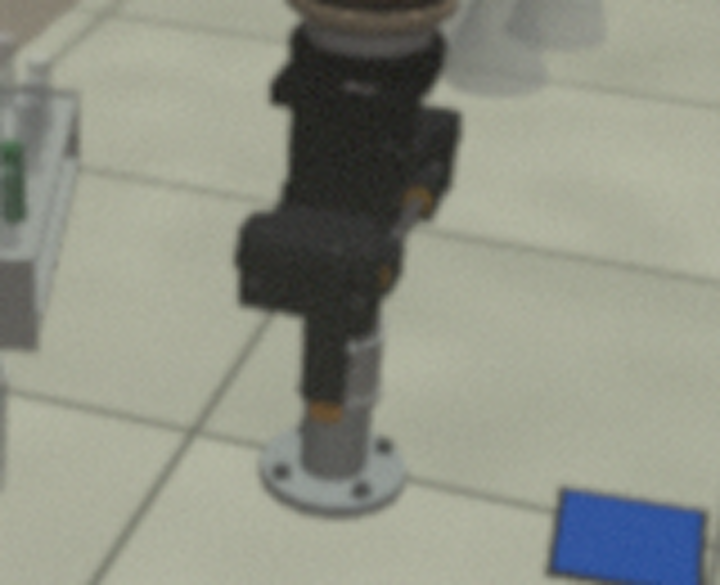

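```bash
python3 - <<'E'
from h import *
cal=optics.get_calibration('wrist'); d=np.load('pics/w14.png.npy'); P=cloud('wrist',d,cal); im=cv2.imread('pics/w14.png')
k=np.zeros((400,640),bool); k[235:258,255:390]=1
k&=(P[...,2]>84)&(P[...,2]<104)&(im.mean(2)>60)
q=P[k]; 
for zl in range(84,104,3):
    s=q[(q[:,2]>=zl)&(q[:,2]<zl+3)]
    if len(s): print(zl,len(s),s[:,1].min()+249.8,s[:,1].max()+249.8,s[:,0].min(),s[:,0].max())
# brass lower
r,b=im[...,2].astype(int),im[...,0].astype(int)
k=(r>b+60)&(im[...,1]>80)&(P[...,2]>20)&(P[...,2]<80); q=P[k]; q=q[abs(q[:,0]-543)<20]
for s in(1,-1):
    t=q[s*(q[:,1]+249.8)>0]; print(s,len(t),(t[:,1]+249.8).min(),(t[:,1]+249.8).max(),t[:,2].min(),t[:,2].max())
E
```

```text
84 225 -27.396568013477236 28.791338080581056 552.7930173871829 555.9453102031708
87 38 -29.836147354267553 28.473588245225898 553.6347999727515 554.7991090011413
90 33 -29.262358516665245 28.76960935887425 553.8383922650476 556.0348184216174
93 133 -29.62970027147236 28.80863464166876 547.5984025761844 559.24998401086
96 537 -30.115370641617403 28.961937212608802 547.9246872941002 560.2749539657723
99 246 -29.963512663700953 29.06741079417972 549.1924193842962 560.5438522729477
102 2 -15.065448818748791 14.463395706286178 557.904251106566 559.0417392419397
1 56 22.765074879699256 28.62516651888427 61.45559631919148 65.92025787223676
-1 48 -29.814274007203494 -23.977448347141205 62.59505654740859 66.04927084931856
```

Emit:
drive_tool(linear=[[0,0,0],[0,0,0],[0,0,0],[0,0,0],[0,0,-20],[0,0,-50],[0,0,-90],[0,0,-130],[0,0,-130],[0,0,-130]], turn=[[0,0,0],[0,0,0],[0,0,0],[0,0,0],[0,0,0],[0,0,0],[0,0,0],[0,0,0],[0,0,0],[0,0,0]], jaw=1.0, force=30)

```text
t: 25.47
tcp_pos: [543.7, -250.2, 221.2]
tcp_rot: [[1.0, 0.002, 0.003], [0.002, -1.0, -0.003], [0.003, 0.003, -1.0]]
force: [0.3, -0.0, -0.8]
finger_gap: 1.001
```

```bash
python3 m.py w15; python3 - <<'E'
from h import *
im=cv2.imread('pics/w15.png'); cv2.imwrite('pics/w15z.png',cv2.resize(im[130:280,220:420],None,fx=4,fy=4,interpolation=cv2.INTER_CUBIC))
s=status.state(); print(s['joint_pos'],s['t'])
go([451,-250.2,180],Rt(-90,50))
E
```

```text
knob top 1394 ((543.22216796875, -249.3943634033203), (31.64227294921875, 31.732385635375977), 89.1790771484375) 119.36159624472643
arm 1 127 x 543.3 ymax 27.8 z 64.0 101.0 ang -30.2
arm -1 146 x 542.9 ymax 27.7 z 63.6 100.7 ang -12.4
[-5.41304331e-01  4.68044096e-01  1.64588194e+00 -1.16788160e-03
  1.02966526e+00  1.02847538e+00] 25.5667
linear [-91.7   0.4  38.4] turn [-0.0009  0.8749  0.0014] rows 7.0
```

View pics/w15z.png

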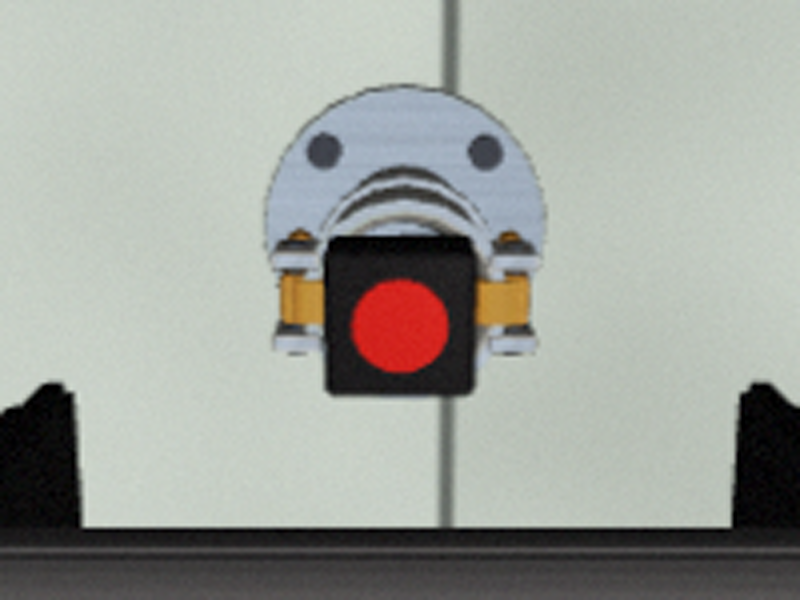

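View pics/w15c.png

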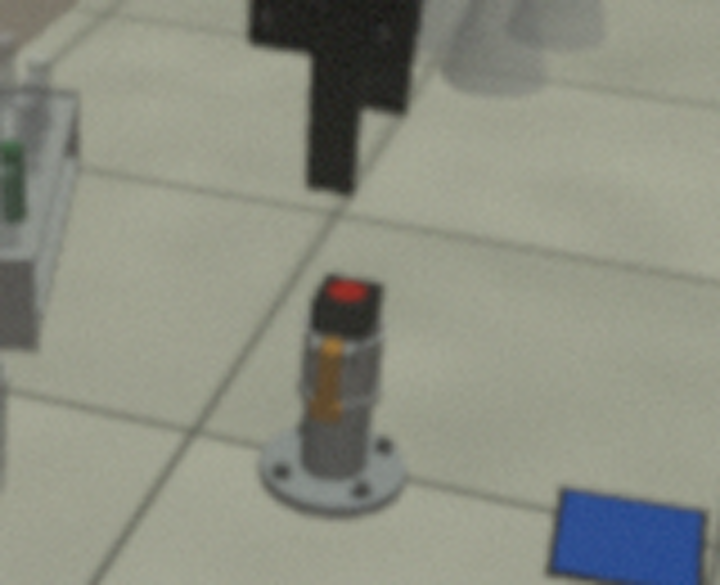

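Emit:
drive_tool(linear=[[-92,0.4,0],[-92,0.4,10],[-92,0.4,20],[-92,0.4,30],[-92,0.4,38],[-92,0.4,38],[-92,0.4,38],[-92,0.4,38],[-92,0.4,38],[-92,0.4,38]], turn=[[0,0.875,0.001],[0,0.875,0.001],[0,0.875,0.001],[0,0.875,0.001],[0,0.875,0.001],[0,0.875,0.001],[0,0.875,0.001],[0,0.875,0.001],[0,0.875,0.001],[0,0.875,0.001]], jaw=0.85)

```text
t: 26.4
tcp_pos: [450.8, -246.3, 178.4]
tcp_rot: [[0.727, 0.023, 0.686], [-0.003, -0.999, 0.036], [0.687, -0.029, -0.726]]
force: [0.2, 1.3, 0.0]
finger_gap: 0.849
```

```bash
python3 - <<'E'
from h import *
s=status.state(); print(s['joint_pos'],s['tcp_pos'],s['t'])
go([451,-250.2,134],Rt(-90,50)); go([535.3,-250.2,63.4],Rt(-90,50))
E
```

```text
[-0.92033072  0.37055795  2.27236258  1.55705107  0.6042249  -0.75964961] [ 450.76540905 -246.34215287  178.4139041 ] 26.4
linear [-30.3   5.1  32.3] turn [-0.036   0.1158 -0.0053] rows 1.1
linear [-17.5   9.  141.4] turn [-0.036   0.1158 -0.0053] rows 3.4
```

Emit:
drive_tool(linear=[[-30,5,32],[-30,5,32],[-30,5,32],[-30,5,32],[-30,5,32]], turn=[[-0.036,0.116,-0.005],[-0.036,0.116,-0.005],[-0.036,0.116,-0.005],[-0.036,0.116,-0.005],[-0.036,0.116,-0.005]])

```text
t: 26.82
tcp_pos: [450.4, -249.3, 132.8]
tcp_rot: [[0.646, -0.0, 0.764], [-0.004, -1.0, 0.003], [0.764, -0.006, -0.646]]
force: [0.5, 0.5, -0.3]
finger_gap: 0.85
```

```bash
python3 - <<'E'
from h import *
s=status.state(); print(s['joint_pos'],s['tcp_pos'],s['t'])
go([535.3,-250.2,63.4],Rt(-90,50)); im,d=snap('side','w16s.png'); im,d=snap('wrist','w16.png')
E
```

```text
[-0.95607321  0.52321042  2.36921343  1.97127189  0.74719045 -1.261563  ] [ 450.4018864  -249.33994069  132.80842262] 26.8167
linear [  1.8   1.2 109.6] turn [-0.0034  0.0037 -0.0044] rows 2.6
```

View pics/w16s.png

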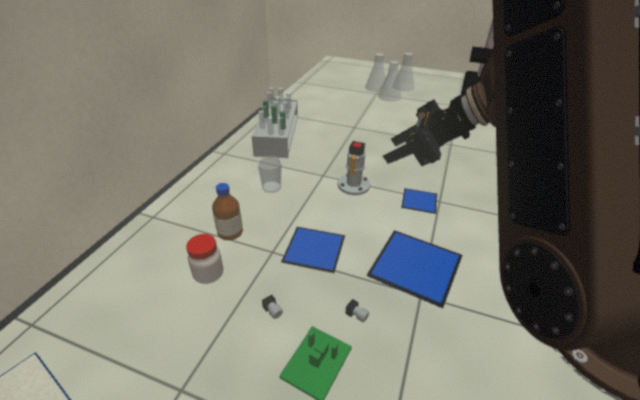

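View pics/w16.png

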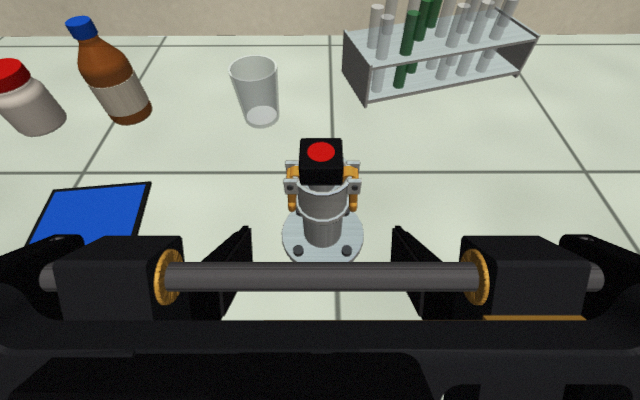

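Good view; arms inside the fingers' opening. Advance.

Emit:
drive_tool(linear=[[1,1,25],[1.5,1.2,50],[1.8,1.2,75],[1.8,1.2,90],[1.8,1.2,90],[1.8,1.2,90]], turn=[[-0.003,0.004,-0.004],[-0.003,0.004,-0.004],[-0.003,0.004,-0.004],[-0.003,0.004,-0.004],[-0.003,0.004,-0.004],[-0.003,0.004,-0.004]])

```text
t: 27.42
tcp_pos: [521.5, -250.1, 78.6]
tcp_rot: [[0.64, 0.003, 0.768], [0.004, -1.0, 0.0], [0.768, 0.003, -0.64]]
force: [0.1, 0.3, 0.1]
finger_gap: 0.852
```

```bash
python3 - <<'E'
from h import *
s=status.state(); print(s['joint_pos'],s['tcp_pos'],s['t'])
go([535.3,-250.2,63.4],Rt(-90,50)); im,d=snap('side','w17s.png'); cv2.imwrite('pics/w17c.png',cv2.resize(im[80:210,280:440],None,fx=4.5,fy=4.5)[:,:,::-1]);im,d=snap('wrist','w17.png')
E
```

```text
[-0.81340377  0.68233504  2.26586907  2.18575849  0.75274427 -1.36830141] [ 521.53089083 -250.14984392   78.55726921] 27.4167
linear [-2.8  0.  20.3] turn [-0.0005 -0.0031  0.0037] rows 0.5
```

View pics/w17c.png

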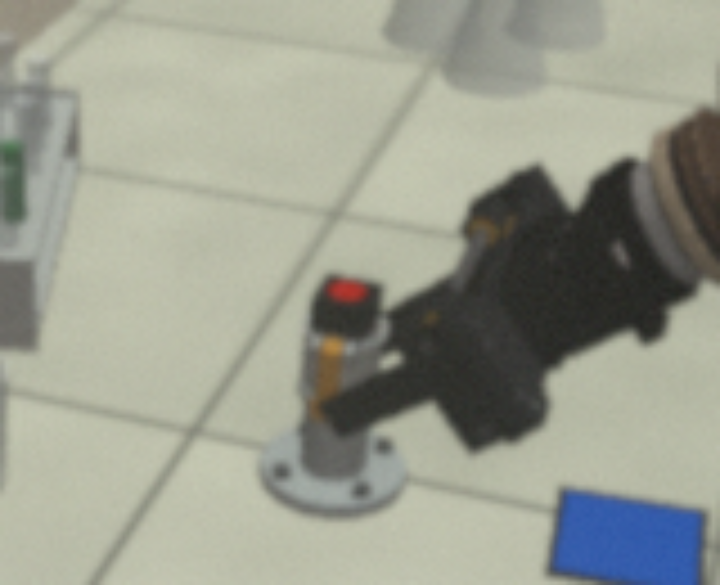

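View pics/w17.png

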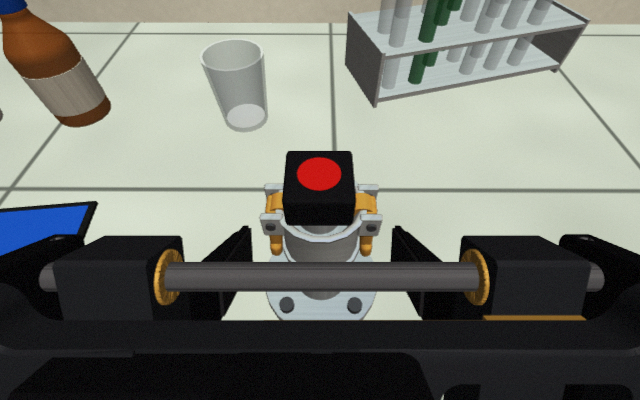

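Symmetric. Last 18 mm, then squeeze.

Emit:
drive_tool(linear=[[-2.8,0,8],[-2.8,0,16],[-2.8,0,20],[-2.8,0,20]], turn=[[0,-0.003,0.004],[0,-0.003,0.004],[0,-0.003,0.004],[0,-0.003,0.004]])

```text
t: 27.85
tcp_pos: [535.0, -250.8, 63.7]
tcp_rot: [[0.642, -0.001, 0.766], [-0.001, -1.0, -0.001], [0.766, 0.0, -0.642]]
force: [-0.7, -0.9, 0.9]
finger_gap: 0.848
```

Emit:
drive_tool(linear=[[0,0,0],[0,0,0],[0,0,0],[0,0,0],[0,0,0],[0,0,0],[0,0,0],[0,0,0],[0,0,0],[0,0,0]], turn=[[0,0,0],[0,0,0],[0,0,0],[0,0,0],[0,0,0],[0,0,0],[0,0,0],[0,0,0],[0,0,0],[0,0,0]], jaw=0.5, force=35)

```text
t: 28.68
tcp_pos: [534.8, -250.1, 63.5]
tcp_rot: [[0.643, -0.0, 0.766], [-0.0, -1.0, 0.0], [0.766, -0.001, -0.643]]
force: [2.4, 4.5, -1.5]
finger_gap: 0.6
```

```bash
python3 - <<'E'
from h import *
s=status.state(); print(s['force'],s['finger_gap']*95)
im,d=snap('side','w18s.png'); cv2.imwrite('pics/w18c.png',cv2.resize(im[80:210,280:440],None,fx=4.5,fy=4.5)[:,:,::-1]);im,d=snap('wrist','w18.png')
E
```

```text
[ 2.35006725  4.4654595  -1.54448888] 57.03650061283184
```

View pics/w18c.png

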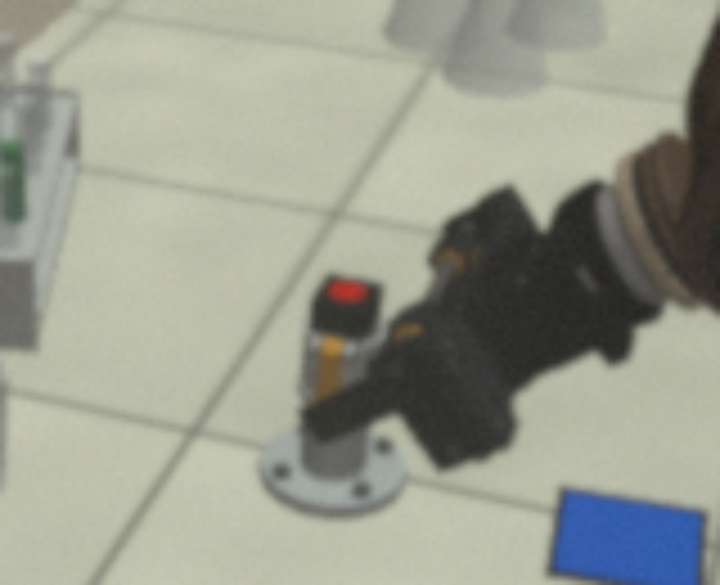

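View pics/w18.png

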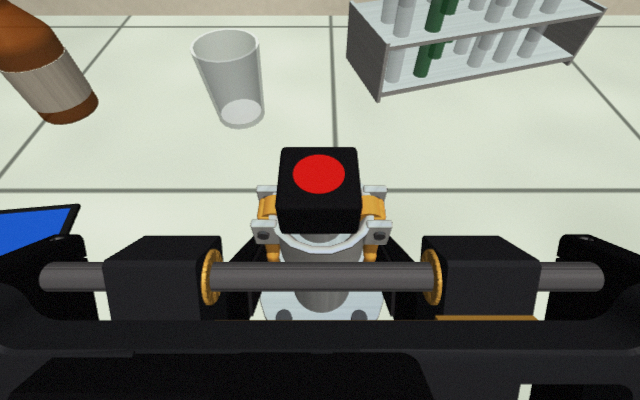

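57.0 mm: exactly the shut dimension. Open and withdraw.

Emit:
drive_tool(linear=[[0,0,0],[0,0,0],[0,0,0],[0,0,0],[0,0,0],[0,0,-15],[0,0,-40],[0,0,-80],[0,0,-110],[0,0,-110]], turn=[[0,0,0],[0,0,0],[0,0,0],[0,0,0],[0,0,0],[0,0,0],[0,0,0],[0,0,0],[0,0,0],[0,0,0]], jaw=0.9)

```text
t: 29.62
tcp_pos: [448.1, -250.0, 136.6]
tcp_rot: [[0.642, -0.002, 0.767], [-0.001, -1.0, -0.002], [0.767, 0.001, -0.642]]
force: [-0.0, 0.3, -0.8]
finger_gap: 0.899
```

```bash
python3 - <<'E'
from h import *
s=status.state(); print(s['force'],s['tcp_pos'])
cal=optics.get_calibration('wrist');im,d=snap('wrist','w19.png'); P=cloud('wrist',d,cal)
k=(np.hypot(P[...,0]-543,P[...,1]+250)<25)&(P[...,2]>112)&(P[...,2]<128); print('knob top',np.percentile(P[k][:,2],[10,50,90]))
r,b=im[...,0].astype(int),im[...,2].astype(int)
m=(r>b+50)&(im[...,1]>70)&(np.hypot(P[...,0]-543,P[...,1]+250)<70)&(P[...,2]<104)&(P[...,2]>30)
for sg in (1,-1):
    q=P[m&(sg*(P[...,1]+250)>10)]; print(sg,len(q),(sg*(q[:,1]+250.0)).max(),q[:,2].min(),q[:,2].max())
cv2.imwrite('pics/w19z.png',cv2.resize(im[120:290,240:400],None,fx=4,fy=3.5,interpolation=cv2.INTER_CUBIC)[:,:,::-1])
im,d=snap('top','t9.png')
E
```

```text
[-0.01971772  0.27135473 -0.84820076] [ 448.06469974 -249.98361558  136.62664526]
knob top [115.93361384 119.10233486 119.87309023]
1 225 29.166690752719234 56.81086496727716 100.49587425439302
-1 255 29.104435213950467 56.604821346323924 100.13378738582678
```

View pics/w19z.png

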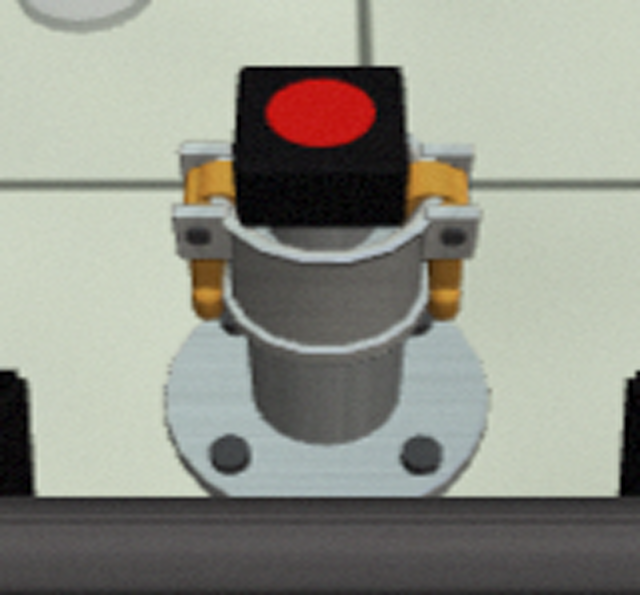

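View pics/t9.png

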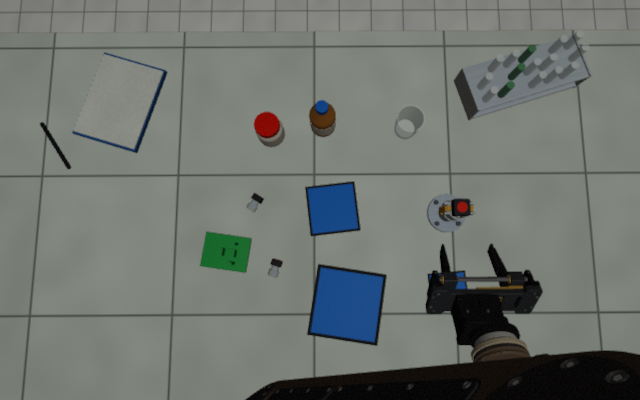

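Both arms hang flat, the knob is home, and the bottle, beaker and jar appear unmoved. Handing in.

```bash
python3 -c "
from h import *
print(manip.sign_off())"
```

```text
the job is handed in; nothing more can be done
None
```

The port is blanked off and the job is handed in at about 29.7 s of the 72 s allowed.

**What I did**
- I lifted the largest adapter from the cradle by its knob, stood it knob-up on the middle-sized blue mat and let go.
- I then took it afresh from above and put it in the coupler with both cam arms still up. It touched bottom at tool height 122.7 mm, the height I had worked out for fully home, and I let go.
- I swung both arms down together with the two fingertips and squeezed them shut.

**What was not as described**
- Arm b started about 20° lower than arm a, so the fingers brought a down to b's height before both moved on together. They stayed within about 4° of each other after that.
- The first squeeze, with the tool pointing straight down, stopped at 59.1 mm. The fingers were resting on the hinge lugs.
- I went in again below the lugs with the tool tilted 50°, and that squeeze reached 57.0 mm, the stated size for shut arms.

**Last checks**
- **Arms:** in the wrist picture both hang straight and symmetrical against the coupler.
- **Adapter:** the knob top read 119.1 mm against the expected 121. The wrist camera read the coupler rim about 2 mm low in the same way.
- **Bystanders:** the bottle, beaker and jar look unmoved in the top picture; I did not measure them again.
- **Robot:** the gripper was clear and touching nothing at hand-in.

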